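# Nest the sample trays and load them with the plug gauges from the clip rack

## Task

Get the plug gauges ready to go off for calibration: nest the two loose yellow trays into the one that is screwed down, turning each so that its cut corners match and it drops fully home. Take every plug gauge from the clip rack by pulling it forward out of its sprung clips, and lay them all in the top tray, side by side and flat on its floor, none on top of another. Leave the dropper bottle, the glass jar and the steel puck where they stand.

Things in the scene. Friction and masses are not known exactly. Their poses are not given: they have to be found in the camera images.
- tray_base: Bottom tray, screwed to the bench, yellow plastic; the two loose trays are identical to it. Origin: centre of the floor's underside; z up, x along its length to the nose (the end with the two LARGE 30 mm cut corners; other end 10 mm ones), y across. Floor 190 x 100 mm, 3 mm thick; 3 mm walls flare 22 degrees to 214 x 124 mm at the rim, 30 mm up. Empty at the start.
- tray_a: Loose empty tray, 220 g, upright on the bench, any heading; shape, origin and axes as tray_base. At the middle of each long side (every tray) a flange at rim height carries an upright grip bar, 90 mm long (x), 10 mm thick (y), 30 to 46 mm above the underside, centred at y = +71 or -71 mm; to lift, pinch one bar from above.
- tray_b: The other loose tray, same as tray_a. Turned alike, one tray drops into another with about 4 mm of play all round until its flanges rest on the grip bars below: its origin is then 19 mm above that of the tray below. Turned wrongly it rides high. The order of the two does not matter.
- tray_base_nose (a point): Middle of the nose end of tray_base's floor, on the underside: 95 mm from the origin along x.
- tray_a_nose (a point): The same point on tray_a.
- tray_b_nose (a point): The same point on tray_b.
- rack: Clip rack, fixed: aluminium base plate 80 x 430 x 12 mm, four gauge places in a row along y. Origin: underside, mid-row, below the gauges' axis; x to the back, y along the row, z up. Each place has two black posts, 8 mm wide, 98 mm high, 54 mm apart, 7.5 to 19.5 mm behind the gauge axis; each carries a sprung steel C-clip, 8 mm wide, its mouth open forward (rack -x, to the robot).
- place_1 (a point): Where the middle of gauge_1 sits in the rack: y = -165 mm of the rack, 85 mm above the bench. Between its two clips the middle 46 mm of a handle is free all round, nothing behind it or below it down to the base plate. Clips reach about 13 mm above and below the gauge axis and 16 mm in front of it.
- place_2 (a point): Where the middle of gauge_2 sits: y = -55 mm. A gauge leaves its clips when pulled straight forward (rack -x), level; the jaws snap open at roughly 10 to 20 N within the first 15 mm, and 35 mm forward the gauge is clear of the clips.
- place_3 (a point): Where the middle of gauge_3 sits: y = +55 mm of the rack. Otherwise as place_1.
- place_4 (a point): Where the middle of gauge_4 sits: y = +165 mm of the rack. Otherwise as place_1.
- gauge_1: Steel plug gauge, 100 g, 90 mm long along its own y, origin at its middle on the axis. Round dark handle, 14 mm diameter, y = -33 to 33 mm; beyond it at each end a square collar 18 x 18 x 4 mm (it cannot roll; on a flat floor its axis lies 9 mm up), then a plug 10 mm in diameter, 8 mm long. Starts level in its clips, along the rack's y.
- gauge_2: As gauge_1. Three or four of the four gauges are present; a missing one reads None and its clips are empty.
- gauge_3: As gauge_1; may be missing.
- gauge_4: As gauge_1; may be missing.
- dropper: Bystander: white dropper bottle with a green cap, 28 mm diameter, 62 mm tall, standing on the bench. Origin at its underside.
- jar: Bystander: glass jar with a white lid, 52 mm across, 50 mm high. Origin at its underside.
- puck: Bystander: solid dark steel puck, 42 mm across, 20 mm high, lying on the bench. Origin at its underside.

How it is judged:
By the outcome, as a careful person would: the job done as asked, in the order asked, and still so for the second after the job is handed in, with the robot touching nothing.
Of gauge_1, gauge_2, gauge_3, gauge_4 only 3 to 4 are there at a start; the rules pass over those that are not, and their reading is None.
At some moment in a run one of tray_a, tray_b may be knocked a few centimetres aside while the robot is not near it.
Once in a run the grip may slacken for a moment while it holds something.
It also fails if it takes over 210 s, if anything falls off the work surface, if the arm or the gripper's body presses on something with over 40 N, if the wrist force passes 120 N, or if a joint passes its speed limit or range.

## Robot

A 6-joint arm with a two-finger parallel gripper is mounted at the origin on the work surface. World frame = base frame: x ahead of the robot, y to its left, z up, the work surface at z = 0. Lengths are in mm, angles in rad, forces in N, time in s.
With the tool pointing down it reaches from about 350 to 875 mm from the base axis. Payload 4.2 kg.
Tool frame: the origin (TCP) lies between the finger pads; the fingertips stand 17 mm ahead of it and the grasp point (between the pads) lies 2 mm behind it; z points along the fingers, y is the line along which they close (so a half turn about z gives the same grasp; the last joint's range is limited). The gripper opens to 85 mm and grips with 20 to 120 N. Pads are 22 mm wide; open, the fingers measure 114 mm over their backs; the gripper's body (76 mm by 85 mm) begins 54 mm behind the grasp point. The pads swing forward as they close: fully open they stand 13 mm farther back than shut.
Start: joints at [1.494, 0.385, 0.008, 0, -1.194, -0.259], TCP at [205.92, 590.082, 248.312] pointing down, gripper open.
Joint ranges: [-3.14, 3.14], [-1.21, 2.06], [-1.07, 1.41], [-3.16, 2.05], [-2.99, -0.16], [-3.1, 3.1]. Speed limits (rad/s): [2.79, 2.79, 3.14, 3.14, 3.14, 3.14].

## Interface

Orientations are given as a unit quaternion [x, y, z, w].
In Python, from bench import arm gives the robot as it stands.
- The arm moves only by the shell command python3 jog.py 'ROWS' [OPENING]. ROWS is rows parted by semicolons, their numbers by spaces, 1 to 10 of them, each of 6 numbers: dx, dy, dz in mm, then a rotation vector rx, ry, rz in rad; each row is the pose to reach, as a shift and turn from the pose commanded when the command began, along the tool's axes at that moment; what a row does not reach only later rows make up. A row lasts 1/10 s, in which the tool goes at most 50 mm and 0.15 rad, less where a joint would pass 70% of its speed; a pose out of reach is approached as far as the arm can. OPENING is the finger opening in mm, set as the command begins (- or left out keeps the last). The fingers move at their own pace and stop on an object; the grip force is fixed at half the most. Time passes only in rows, so rows that do not move let the fingers close. It prints the time, the measured TCP pose, the force, the opening and the grip force at its end.
- arm.read_state(): the state, without advancing time (a new reading comes with each control period).
- arm.get_image(name): name is "scene" or "top" or "wrist"; returns the picture (420x560x3 uint8, blue, green, red); there is no depth.
- arm.get_calibration(name): a dict with "K" (3x3 intrinsics, pixels), "rvec" (rotation vector, rad) and "tvec" (3), from world to camera coordinates, as OpenCV has them. Camera axes: x right, y down, z forward; pixel columns grow to the right and rows downward; lengths in mm; the calibration is good to about 2 mm. A picture is of the moment at which its call begins: read the wrist's pose just before it. get_calibration takes no time and is no camera call; for the wrist camera it gives the pose at the moment of the call.
- arm.job_done(): hands the job in; it is judged then, once.
The state is a dict: "clock": time; "joints": joint angles; "joint_vel": joint speeds; "joint_efforts": joint torques, N m; "position": TCP position; "ee_rot": TCP orientation; "contact_force": force on the tool from outside, world axes, zero at the start; "wrist_torque": the same for the moment, N m; "gripper_width": finger opening in mm; "grasp_force": force on a finger pad.
Only numpy, scipy, OpenCV 4.12 (cv2) and the standard library are available. Lean on these libraries where they do the work, as an engineer would, in place of code of your own. Each camera call takes 0.05 s, during which the arm holds its last target. There are 200 camera calls.

## Working session

There is one attempt and no reset: what is moved stays moved. The work goes in short steps, Python scripts to look and compute and a shell command to move; the robot and the scene stay as the last step left them, time stands still between calls to the robot, and variables do not carry over. Pictures are saved under pics/ and viewed, at most 14 in all, crops included, and the job is handed in when it is done.

```bash
ls; mkdir -p pics; python3 - <<'E'
from bench import arm
import cv2
for n in("scene","top"):
    im=arm.get_image(n); cv2.imwrite(f"pics/{n}0.png",im)
    c=arm.get_calibration(n); print(n,c)
print(arm.read_state())
E
```

```text
bench.py
jog.py
pics
scene {'K': array([[469.74522481,   0.        , 277.29155991],
       [  0.        , 469.74522481, 207.86990124],
       [  0.        ,   0.        ,   1.        ]]), 'rvec': array([ 1.33033701,  1.9898288 , -1.07283116]), 'tvec': array([ 210.6991323 , -193.74865747, 1472.43181983])}
top {'K': array([[463.30568248,   0.        , 290.0843288 ],
       [  0.        , 463.30568248, 211.38689394],
       [  0.        ,   0.        ,   1.        ]]), 'rvec': array([ 2.1729846 , -2.19479402,  0.08543309]), 'tvec': array([  22.48415185,  564.822468  , 1011.22539841])}
{'clock': 0.1, 'joints': array([ 1.49362345e+00,  3.85493089e-01,  6.76346990e-03, -4.51134084e-04,
       -1.19400809e+00, -2.58577594e-01]), 'joint_vel': array([-0.00062061, -0.00082741,  0.00476858,  0.00238969,  0.00078448,
       -0.00011613]), 'joint_efforts': array([-1.00576224e-03, -3.93318272e+01,  1.88927901e+01,  4.19798121e+00,
       -2.61946894e-03,  7.29230436e-06]), 'position': array([205.75378354, 589.64120296, 247.32082533]), 'ee_rot': array([ 9.85927623e-01, -1.67169780e-01, -1.20878109e-04,  9.85690203e-04]), 'contact_force': array([-0.02748503,  0.4986243 , -0.45620419]), 'wrist_torque': array([-0.02175443, -0.00931448,  0.06473522]), 'grasp_force': 0.0, 'gripper_width': 85.52498733146489}
```

View pics/top0.png

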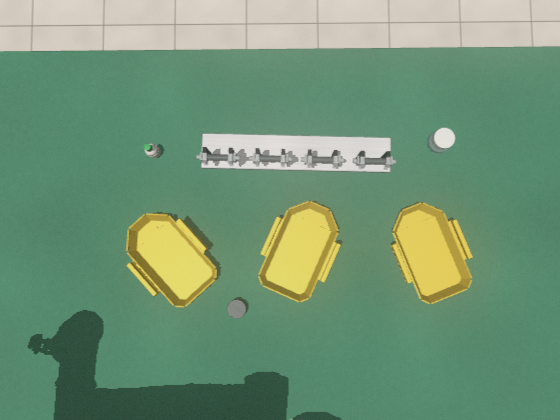

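View pics/scene0.png

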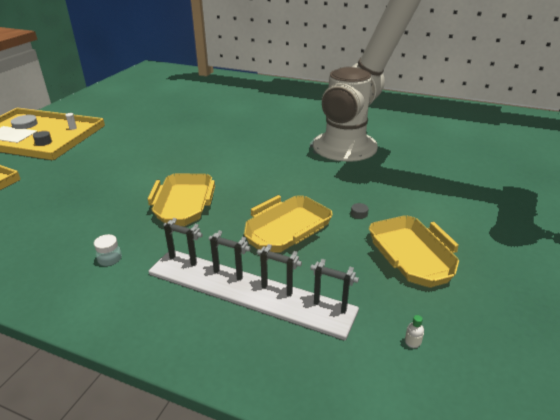

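The top view shows four gauges in the rack (row ~158), and trays near (171,259), (300,250) and (431,253). The puck is at (237,308), the dropper at (152,150) and the jar at (443,139). Next I'll enlarge the trays to find the screws and noses.

```bash
cat > h.py <<'E'
from bench import arm
import cv2, numpy as np
from scipy.spatial.transform import Rotation as R
def cal(n):
    c=arm.get_calibration(n); return c["K"],cv2.Rodrigues(np.array(c["rvec"]))[0],np.array(c["tvec"])
def ray(C,p):
    K,Rm,t=C; d=Rm.T@np.linalg.solve(K,[p[0],p[1],1]); return -Rm.T@t,d/np.linalg.norm(d)
def onz(C,p,z):
    o,d=ray(C,p); return o+d*(z-o[2])/d[2]
def proj(C,X):
    K,Rm,t=C; q=K@(Rm@np.array(X,float)+t); return q[:2]/q[2]
def tri(C1,p1,C2,p2):
    o1,d1=ray(C1,p1);o2,d2=ray(C2,p2)
    s=np.linalg.lstsq(np.c_[d1,-d2],o2-o1,rcond=None)[0]
    a=o1+s[0]*d1;b=o2+s[1]*d2; return (a+b)/2,np.linalg.norm(a-b)
def tool(target,down_yaw=None):
    """shift in tool axes from the present pose to world point; optional yaw of tool y axis line"""
    s=arm.read_state(); r=R.from_quat(s["ee_rot"]); return r.inv().apply(np.array(target)-s["position"])
E
python3 - <<'E'
from h import *
im=arm.get_image("top"); cv2.imwrite("pics/t1.png",cv2.resize(im[195:312,115:480],None,fx=2.19,fy=2.19,interpolation=cv2.INTER_CUBIC))
sc=arm.get_image("scene"); cv2.imwrite("pics/s1.png",cv2.resize(sc[165:350,140:470],None,fx=2.4,fy=2.4,interpolation=cv2.INTER_CUBIC))
T=cal("top")
hsv=cv2.cvtColor(im,cv2.COLOR_BGR2HSV); m=cv2.inRange(hsv,(18,120,60),(35,255,255))
for c in cv2.findContours(m,cv2.RETR_EXTERNAL,cv2.CHAIN_APPROX_NONE)[0]:
    if cv2.contourArea(c)>40:
        (x,y),wh,a=cv2.minAreaRect(c); print((round(x,1),round(y,1)),np.round(wh,1),round(a,1),cv2.contourArea(c),onz(T,(x,y),40).round())
for n,p in dict(drop=(152,150),jar=(442,140),puck=(237,309)).items(): print(n,onz(T,p,30).round())
E
```

```text
(167.5, 257.6) [97.2 72.2] 48.4 5688.5 [466. 284.  40.]
(431.0, 250.4) [98.6 71.3] 67.5 5645.5 [ 475. -289.   40.]
(300.1, 249.2) [70.4 97.5] 24.0 5579.5 [481.  -4.  40.]
drop [705. 324.  30.]
jar [ 721. -325.   30.]
puck [353. 134.  30.]
```

View pics/t1.png

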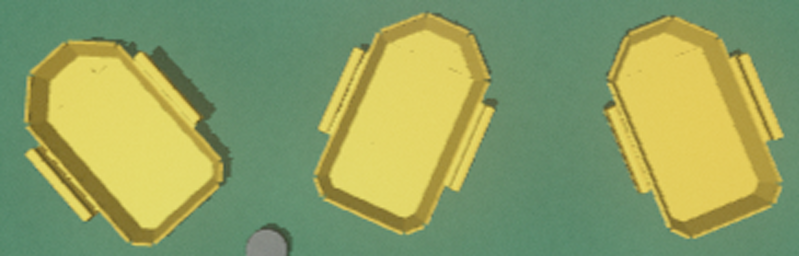

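View pics/s1.png

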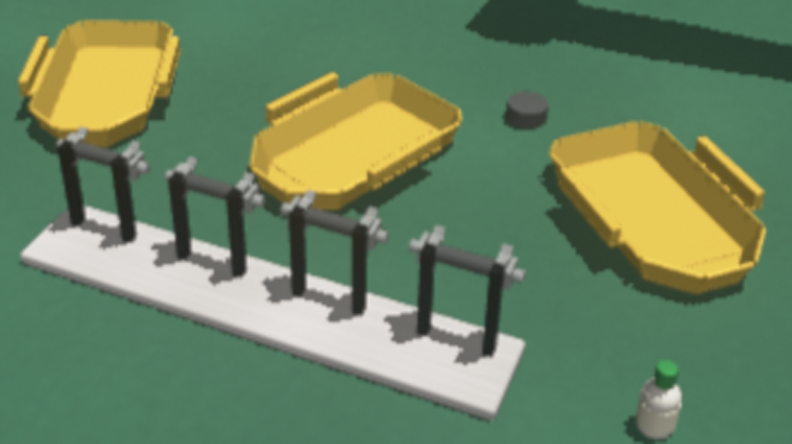

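The trays look identical: the left nose points up-left, the middle nose up, the right nose up and slightly left. I'll use the wrist camera to find the screws and refine poses.

```bash
R1="" ; python3 jog.py '317 196 -60 0 0 0;317 196 -60 0 0 0;317 196 -60 0 0 0;317 196 -60 0 0 0;317 196 -60 0 0 0;317 196 -60 0 0 0;317 196 -60 0 0 0;317 196 -60 0 0 0;317 196 -60 0 0 0;317 196 -60 0 0 0'
python3 - <<'E'
from h import *
C=cal("wrist"); im=arm.get_image("wrist"); cv2.imwrite("pics/w1.png",im)
s=arm.read_state();print(s["position"],s["ee_rot"]); print(C[0][0,0],"cam",(-C[1].T@C[2]).round(), C[1].round(2).tolist()); print(onz(C,(280,210),0))
E
```

```text
clock: 1.2
position: [440.8, 300.0, 308.2]
ee_rot: [0.986, -0.168, -0.0, -0.0]
contact_force: [-1.0, 0.2, -0.6]
gripper_width: 85.4
grasp_force: 0.0
[440.39550378 300.5824922  307.98722472] [ 9.85913161e-01 -1.67257733e-01 -2.68440930e-04  1.32242476e-04]
290.20300366696586 cam [510. 275. 433.] [[-0.33, -0.94, 0.0], [-0.9, 0.32, 0.29], [-0.27, 0.09, -0.96]]
[388.84787938 320.69581072   0.        ]
```

View pics/w1.png

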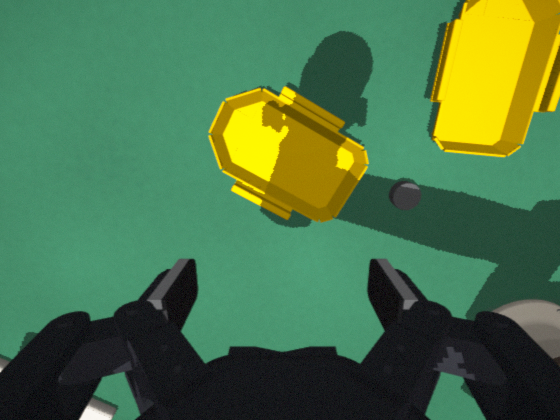

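The left tray fills px (210–368, 88–222), with the puck at (405,195). No screws are visible. I'll write a rectified tray finder and look at the middle tray.

```bash
cat >> h.py <<'E'
def rect(C,im,z,x0=250,x1=850,y0=-500,y1=500,s=2):
    """rectify onto plane z: out[u,v]: col=(y1-y)*s,row=(x1-x)*s"""
    K,Rm,t=C; H=K@np.c_[Rm[:,0],Rm[:,1],Rm[:,2]*z+t]
    A=np.array([[0,-1/s,x1],[-1/s,0,y1],[0,0,1]])
    return cv2.warpPerspective(im,np.linalg.inv(H@A),(int((y1-y0)*s),int((x1-x0)*s)))
def trays(name,z=30,im=None,minA=15000):
    C=cal(name); im=arm.get_image(name) if im is None else im
    valid=rect(C,np.full(im.shape[:2],255,np.uint8),z)
    hsv=cv2.cvtColor(rect(C,im,z),cv2.COLOR_BGR2HSV); m=cv2.inRange(hsv,(17,120,40),(36,255,255))
    m=cv2.morphologyEx(m,cv2.MORPH_CLOSE,np.ones((13,13)))
    m=cv2.morphologyEx(m,cv2.MORPH_OPEN,cv2.getStructuringElement(cv2.MORPH_ELLIPSE,(75,75)))
    out=[]
    for c in cv2.findContours(m,cv2.RETR_EXTERNAL,cv2.CHAIN_APPROX_NONE)[0]:
        if cv2.contourArea(c)<minA*4: continue
        edge=valid[c[:,0,1],c[:,0,0]].min()==0 or (cv2.erode(valid,np.ones((9,9)))[c[:,0,1],c[:,0,0]]==0).any()
        P=np.c_[850-c[:,0,1]/2,500-c[:,0,0]/2]
        (cx,cy),(w,h),a=cv2.minAreaRect(P.astype(np.float32)); a=np.radians(a)
        if w<h: a+=np.pi/2; w,h=h,w
        q=(P-[cx,cy])@np.array([[np.cos(a),-np.sin(a)],[np.sin(a),np.cos(a)]])
        # cut size: width of outline 8 mm in from either end
        wd=[np.ptp(q[np.abs(q[:,0]-sg*(w/2-8))<2,1]) for sg in(1,-1)]
        if wd[0]>wd[1]: a+=np.pi; wd=wd[::-1]
        a=(a+np.pi)%(2*np.pi)-np.pi
        out.append((cx,cy,a)); print(name,"ctr",round(cx,1),round(cy,1),"yaw",round(a,3),"size",round(w,1),round(h,1),"ends",np.round(wd),"CUT" if edge else "")
    return out
E
python3 -c "
from h import *
trays('top');trays('top',20);trays('wrist')"
python3 jog.py '55 278 0 0 0 0;55 278 0 0 0 0;55 278 0 0 0 0;55 278 0 0 0 0;55 278 0 0 0 0;55 278 0 0 0 0;55 278 0 0 0 0;55 278 0 0 0 0'
python3 - <<'E'
from h import *
im=arm.get_image("wrist"); cv2.imwrite("pics/w2.png",im); trays('wrist')
E
```

```text
top ctr 466.5 286.4 yaw 0.752 size 214.6 155.7 ends [ 69. 107.] 
top ctr 476.1 -291.9 yaw 0.366 size 214.2 157.0 ends [ 69. 109.] 
top ctr 481.6 -4.4 yaw -0.431 size 213.9 154.0 ends [ 69. 108.] 
top ctr 466.3 289.3 yaw 0.741 size 216.7 157.3 ends [ 68. 107.] 
top ctr 476.0 -294.9 yaw 0.363 size 216.5 158.6 ends [ 69. 109.] 
top ctr 481.7 -4.6 yaw -0.431 size 216.3 155.5 ends [ 69. 109.] 
wrist ctr 467.1 285.0 yaw 0.728 size 215.4 158.6 ends [ 69. 107.] 
wrist ctr 464.5 -2.0 yaw 2.805 size 185.5 165.9 ends [101. 116.] CUT
clock: 2.2
position: [400.9, 20.0, 308.5]
ee_rot: [0.986, -0.167, 0.0, -0.0]
contact_force: [-0.4, 0.5, 1.1]
gripper_width: 85.3
grasp_force: 0.0
wrist ctr 449.3 -281.8 yaw 3.071 size 176.4 158.0 ends [48. 55.] CUT
wrist ctr 464.3 287.3 yaw 0.731 size 215.5 165.3 ends [ 69. 111.] 
wrist ctr 481.8 -5.2 yaw -0.432 size 214.4 158.8 ends [ 70. 109.]
```

View pics/w2.png

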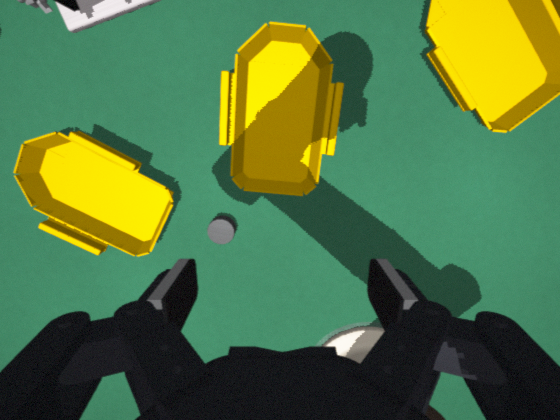

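```bash
sed -i 's/(75,75)))/(221,221)))/; s/    m=cv2.morphologyEx(m,cv2.MORPH_OPEN/    m0=m.copy(); m=cv2.morphologyEx(m,cv2.MORPH_OPEN/; s/(17,120,40)/(17,120,30)/' h.py
python3 - <<'E'
import re
s=open('h.py').read()
s=s.replace("""        wd=[np.ptp(q[np.abs(q[:,0]-sg*(w/2-8))<2,1]) for sg in(1,-1)]""","""        yy,xx=np.nonzero(m0); Q=(np.c_[850-yy/2,500-xx/2]-[cx,cy])@np.array([[np.cos(a),-np.sin(a)],[np.sin(a),np.cos(a)]]); Q=Q[np.abs(Q[:,1])<70]
        wd=[np.ptp(Q[np.abs(Q[:,0]-sg*(w/2-8))<2,1]) for sg in(1,-1)]""")
open('h.py','w').write(s)
E
python3 -c "
from h import *
trays('top');trays('top',20);trays('wrist');trays('wrist',20)"
```

```text
top ctr 466.4 287.0 yaw 0.719 size 213.6 156.1 ends [ 69. 109.] 
top ctr 474.2 -291.0 yaw 0.0 size 208.5 159.0 ends [72. 78.] 
top ctr 494.2 -4.7 yaw -0.014 size 180.2 158.1 ends [ 73. 123.] 
top ctr 466.3 289.6 yaw 0.715 size 215.8 157.7 ends [ 69. 110.] 
top ctr 474.0 -293.8 yaw 0.0 size 211.0 160.5 ends [72. 76.] 
top ctr 494.4 -4.9 yaw -0.013 size 181.7 159.6 ends [ 73. 124.] 
wrist ctr 446.5 -285.5 yaw -1.904 size 158.2 144.7 ends [79. 84.] CUT
wrist ctr 467.3 281.9 yaw -1.93 size 207.6 170.4 ends [71. 73.] 
wrist ctr 481.1 -5.6 yaw -0.062 size 209.8 161.2 ends [70. 81.] 
wrist ctr 445.8 -291.7 yaw -1.907 size 164.5 148.8 ends [77. 83.] CUT
wrist ctr 467.0 289.2 yaw 1.195 size 213.8 174.3 ends [72. 73.] 
wrist ctr 482.1 -5.5 yaw -0.442 size 219.6 162.5 ends [ 71. 112.]
```

```bash
python3 - <<'E'
s=open('h.py').read()
i=s.index("def trays"); s=s[:i]+'''def trays(name,z=30,im=None,minA=15000,C=None):
    """rim outline pose: slices clear of the bars give the long sides, slices near the axis the ends"""
    C=C or cal(name); im=arm.get_image(name) if im is None else im
    hsv=cv2.cvtColor(rect(C,im,z),cv2.COLOR_BGR2HSV); m=cv2.inRange(hsv,(17,120,30),(36,255,255))
    m=cv2.morphologyEx(m,cv2.MORPH_CLOSE,np.ones((9,9))); out=[]
    for c in cv2.findContours(m,cv2.RETR_EXTERNAL,cv2.CHAIN_APPROX_NONE)[0]:
        if cv2.contourArea(c)<minA*4: continue
        P=np.c_[850-c[:,0,1]/2,500-c[:,0,0]/2]
        (cx,cy),(w,h),a=cv2.minAreaRect(P.astype(np.float32)); a=np.radians(a)+(np.pi/2 if w<h else 0)
        o=np.array([cx,cy])
        for k in range(4):
            r=np.array([[np.cos(a),-np.sin(a)],[np.sin(a),np.cos(a)]]); q=(P-o)@r
            e=[q[(np.abs(q[:,1])<22)&(sg*q[:,0]>80)] for sg in(1,-1)]
            sl=[q[(np.abs(q[:,0])>54)&(np.abs(q[:,0])<72)&(sg*q[:,1]>45)&(sg*q[:,1]<70)] for sg in(1,-1)]
            f=[np.polyfit(t[:,0],t[:,1],1) for t in sl]; ex=[np.median(t[:,0]) for t in e]
            o=o+r@[np.mean(ex),(f[0][1]+f[1][1])/2]; da=np.arctan((f[0][0]+f[1][0])/2)
            wd=[np.ptp(q[np.abs(q[:,0]-(x-sg*8))<2,1]) for sg,x in zip((1,-1),ex)]
            a+=da
        if wd[0]>wd[1]: a+=np.pi
        a=(a+np.pi)%(2*np.pi)-np.pi
        out.append((*o,a)); print(name,z,"ctr",o.round(1),"yaw",round(a,3),"size",round(ex[0]-ex[1],1),round(f[0][1]-f[1][1],1),"ends",np.round(sorted(wd)),"slopes",np.round([f[0][0],f[1][0]],3))
    return out
'''
open('h.py','w').write(s)
E
python3 -c "
from h import *
w=cv2.imread('pics/w2.png')
trays('top');trays('top',20);trays('wrist',30,w,25000);trays('wrist',20,w,25000)"
```

```text
top 30 ctr [468.2 285.1] yaw 0.727 size 213.4 123.2 ends [ 69. 110.] slopes [-0.008  0.008]
top 30 ctr [ 475.2 -289.3] yaw 0.372 size 213.7 122.1 ends [ 69. 109.] slopes [-0.006  0.006]
top 30 ctr [493.5  -9.4] yaw -0.428 size 187.6 117.8 ends [ 70. 123.] slopes [ 0.075 -0.072]
top 20 ctr [468.1 287.6] yaw 0.726 size 215.5 124.4 ends [ 69. 110.] slopes [-0.008  0.008]
top 20 ctr [ 475.  -292.3] yaw 0.372 size 215.8 123.3 ends [ 71. 110.] slopes [-0.006  0.006]
top 20 ctr [493.1  -9.6] yaw -0.431 size 190.3 119.7 ends [ 70. 124.] slopes [ 0.068 -0.068]
wrist 30 ctr [467.9 282.9] yaw 0.724 size 214.5 125.2 ends [ 69. 115.] slopes [-0.001  0.001]
wrist 30 ctr [481.7  -5. ] yaw -0.428 size 213.6 123.6 ends [ 70. 110.] slopes [ 0.006 -0.006]
wrist 20 ctr [467.8 290.1] yaw 0.725 size 219.8 128.2 ends [ 71. 118.] slopes [-0.001  0.001]
wrist 20 ctr [482.  -5.] yaw -0.429 size 218.9 126.9 ends [ 71. 113.] slopes [ 0.004 -0.004]
```

Tray poses agree between the two views, with rim size 214x124 at z=30. In mm and rad, the left is at (468,285) yaw 0.726, the middle at (482,−5) yaw −0.428, and the right at (475,−289) yaw 0.372. I'll pinch the left tray's +y bar and test-lift it gently to see whether it is loose.

```bash
cat >> h.py <<'E'
def go(x,y,z,yaw,Rt=None):
    s=arm.read_state(); r=R.from_quat(s["ee_rot"])
    c,sn=np.cos(yaw),np.sin(yaw)
    if Rt is None: Rt=np.array([[c,sn,0],[sn,-c,0],[0,0,-1]])
    d=r.inv().apply(np.array([x,y,z])-s["position"]); rv=(r.inv()*R.from_matrix(Rt)).as_rotvec()
    print("go",d.round(1),rv.round(3),"rows>=",int(np.ceil(max(np.linalg.norm(d)/50,np.linalg.norm(rv)/.15))))
def tp(t,x,y):
    """point x,y of tray pose t"""
    return t[0]+np.cos(t[2])*x-np.sin(t[2])*y, t[1]+np.sin(t[2])*x+np.cos(t[2])*y
E
python3 -c "
from h import *
t=(468,285,.726);p=tp(t,0,71);print(p);go(*p,120,.726)"
```

```text
(np.float64(420.86426366210605), np.float64(338.09634977928846))
go [ -85.5 -306.5  188.1] [ 0.     0.    -1.061] rows>= 8
```

```bash
python3 jog.py '-85 -306 188 0 0 -1.061;-85 -306 188 0 0 -1.061;-85 -306 188 0 0 -1.061;-85 -306 188 0 0 -1.061;-85 -306 188 0 0 -1.061;-85 -306 188 0 0 -1.061;-85 -306 188 0 0 -1.061;-85 -306 188 0 0 -1.061;-85 -306 188 0 0 -1.061;-85 -306 188 0 0 -1.061' 40
python3 -c "
from h import *
trays('wrist',30,None,14000)
cv2.imwrite('pics/w3.png',arm.get_image('wrist'))
t=(468,285,.726);p=tp(t,0,71);go(*p,50,.726)"
```

```text
clock: 3.6
position: [421.3, 336.7, 120.2]
ee_rot: [0.935, 0.354, -0.0, 0.0]
contact_force: [0.4, -0.4, -0.3]
gripper_width: 40.1
grasp_force: 0.0
  return _methods._mean(a, axis=axis, dtype=dtype,
  ret = ret.dtype.type(ret / rcount)
Traceback (most recent call last):
  File "h.py", line 40, in trays
    wd=[np.ptp(q[np.abs(q[:,0]-(x-sg*8))<2,1]) for sg,x in zip((1,-1),ex)]
        ~~~~~~^^^^^^^^^^^^^^^^^^^^^^^^^^^^^^^^
ValueError: zero-size array to reduction operation maximum which has no identity
```

```bash
python3 - <<'E'
s=open('h.py').read()
s=s.replace("            f=[np.polyfit","            if min(map(len,e+sl))<6: break\n            f=[np.polyfit").replace("        if wd[0]>wd[1]: a+=np.pi","        else: pass\n        if min(map(len,e+sl))<6: continue\n        if wd[0]>wd[1]: a+=np.pi",1)
open('h.py','w').write(s)
E
python3 -c "
from h import *
cv2.imwrite('pics/w3.png',arm.get_image('wrist'))
t=(468,285,.726);p=tp(t,0,71);go(*p,50,.726)
trays('wrist',30,None,14000)"
```

```text
go [ 0.6 -2.  71.2] [-0.    -0.001 -0.002] rows>= 2
```

View pics/w3.png

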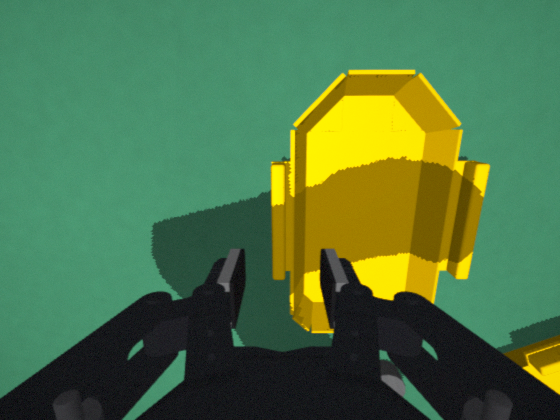

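The left bar spans columns 272–286 and the fingers are centred at about 281, so it is well aligned. Descending and gripping.

```bash
python3 jog.py '0 -1 40 0 0 0;0 -1 60 0 0 0;0 -1 70 0 0 0;0 -1 70 0 0 0' 
python3 jog.py '0 0 0 0 0 0;0 0 0 0 0 0;0 0 0 0 0 0;0 0 0 0 0 0;0 0 0 0 0 0;0 0 0 0 0 0' 0
python3 jog.py '0 0 -1 0 0 0;0 0 -2 0 0 0;0 0 -3 0 0 0;0 0 -3 0 0 0'
```

```text
clock: 4.15
position: [420.8, 336.7, 50.0]
ee_rot: [0.935, 0.354, -0.001, 0.0]
contact_force: [-0.4, -0.1, -0.1]
gripper_width: 40.4
grasp_force: 0.0
clock: 4.75
position: [421.6, 338.6, 52.0]
ee_rot: [0.935, 0.355, 0.001, -0.001]
contact_force: [-0.5, -0.9, 6.2]
gripper_width: 7.9
grasp_force: 62.0
clock: 5.15
position: [420.6, 337.4, 53.0]
ee_rot: [0.935, 0.355, -0.0, 0.0]
contact_force: [0.3, 0.6, -1.6]
gripper_width: 8.1
grasp_force: 60.9
```

```bash
python3 jog.py '0 0 -10 0 0 0;0 0 -20 0 0 0;0 0 -30 0 0 0;0 0 -30 0 0 0'
python3 - <<'E'
from h import *
im=arm.get_image("scene"); cv2.imwrite("pics/s2.png",cv2.resize(im[140:350,120:500],None,fx=2,fy=2))
t=(481.7,-5,-.428); p=tp(t,0,71); print(p); go(*p,120,-.428)
E
```

```text
clock: 5.55
position: [421.7, 338.7, 85.5]
ee_rot: [0.935, 0.355, 0.002, -0.001]
contact_force: [-0.6, 0.5, -2.8]
gripper_width: 8.1
grasp_force: 60.8
(np.float64(511.16869472643464), np.float64(59.595634768304606))
go [-117.4  268.1  -35.9] [-0.002 -0.002  1.153] rows>= 8
```

View pics/s2.png

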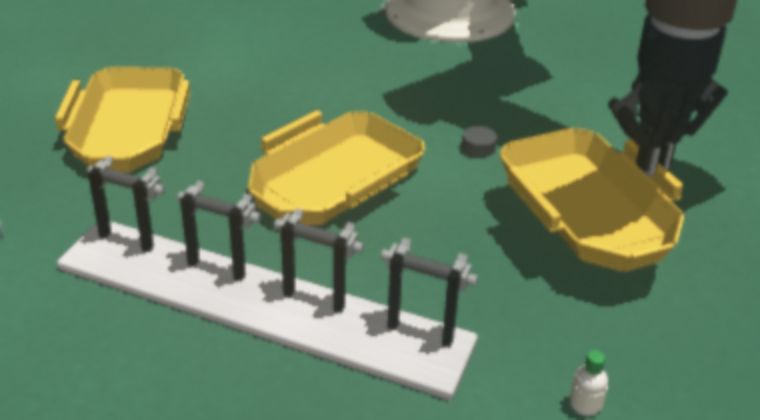

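The left tray lifted freely and hangs level, so it is loose. Carrying it over the middle one.

```bash
python3 jog.py '-15 34 -36 0 0 0.14;-29 67 -36 0 0 0.29;-44 101 -36 0 0 0.43;-59 134 -36 0 0 0.58;-73 168 -36 0 0 0.72;-88 201 -36 0 0 0.86;-103 235 -36 0 0 1.01;-117 268 -36 0 0 1.153;-117 268 -36 0 0 1.153;-117 268 -36 0 0 1.153'
python3 - <<'E'
from h import *
s=arm.read_state(); print(s["position"],s["gripper_width"],R.from_quat(s["ee_rot"]).as_matrix().round(3).tolist())
C=cal("wrist"); im=arm.get_image("wrist"); cv2.imwrite("pics/w4.png",im)
for z in (95,100,105): trays("wrist",z,im,14000,C)
trays("top",30)
t=(481.7,-5,-.428); p=tp(t,0,71); go(*p,120,-.428)
E
```

```text
clock: 6.6
position: [510.9, 58.7, 119.0]
ee_rot: [0.977, -0.213, -0.0, 0.0]
contact_force: [0.6, 0.1, -2.3]
gripper_width: 8.4
grasp_force: 60.8
[510.9462198   58.68886217 119.02007899] 8.437856025474417 [[0.909, -0.416, -0.0], [-0.416, -0.909, 0.0], [-0.0, 0.0, -1.0]]
top 30 ctr [ 475.1 -289.3] yaw 0.372 size 213.6 122.0 ends [ 70. 109.] slopes [-0.006  0.006]
top 30 ctr [479.8  -8.3] yaw -0.442 size 227.5 128.5 ends [ 73. 114.] slopes [ 0.014 -0.015]
go [ 0.4  0.2 -0.8] [-0.     0.     0.001] rows>= 1
```

View pics/w4.png

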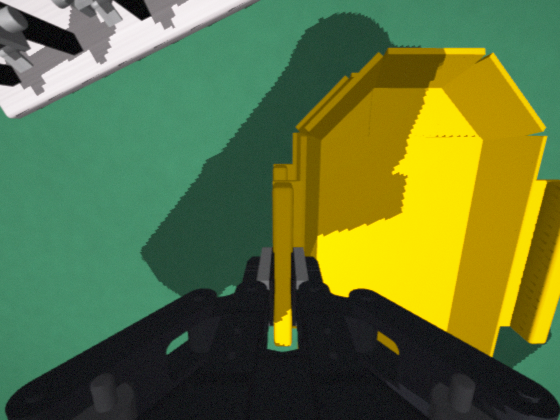

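The held tray's nose edge is at row 49, columns 387–487, and the base's left corner shows beneath it. I'll check the held pose against the base.

```bash
python3 - <<'E'
from h import *
C=cal("wrist"); t=(481.7,-5,-.428); c,s=np.cos(t[2]),np.sin(t[2])
def loc(p,z):
    w=onz(C,p,z); d=w[:2]-t[:2]; return np.round([c*d[0]+s*d[1],-s*d[0]+c*d[1]],1)
im=cv2.imread("pics/w4.png"); hsv=cv2.cvtColor(im,cv2.COLOR_BGR2HSV); m=cv2.inRange(hsv,(17,120,30),(36,255,255))
print("nose edge rows",[int(np.argmax(m[:,u]>0)) for u in(395,420,440,460,480)])
for u in (395,480): print("nose",loc((u,np.argmax(m[:,u]>0)),97))
for n,p in dict(noseL=(387,48),noseR=(487,48),cutR=(546,136),cutL=(294,134)).items(): print(n,loc(p,97))
print("bar end",loc((274,183),113),loc((292,183),113))
E
```

```text
nose edge rows [48, 48, 48, 48, 48]
nose [106.3  19.1]
nose [106.4 -19.5]
noseL [106.3  22.7]
noseR [106.4 -22.7]
cutR [ 67.6 -59.5]
cutL [68.5 64.5]
bar end [47.3 74. ] [47.3 65.8]
```

```bash
python3 jog.py '0 0 10 0 0 0;0 0 20 0 0 0;0 0 28 0 0 0;0 0 34 0 0 0;0 0 38 0 0 0;0 0 41 0 0 0'; python3 jog.py '0 0 2 0 0 0;0 0 4 0 0 0;0 0 6 0 0 0;0 0 7 0 0 0;0 0 7 0 0 0'
```

```text
clock: 7.3
position: [511.0, 59.5, 77.8]
ee_rot: [0.977, -0.212, -0.0, 0.0]
contact_force: [-0.5, -0.6, -2.4]
gripper_width: 8.0
grasp_force: 60.8
clock: 7.8
position: [511.3, 59.5, 71.5]
ee_rot: [0.977, -0.212, 0.0, -0.0]
contact_force: [-0.3, 0.5, -1.3]
gripper_width: 8.2
grasp_force: 60.9
```

Nearly seated, with most of the weight still in the grip. I'll lower 1.5 mm more, release and rise.

```bash
python3 jog.py '0 0 1 0 0 0;0 0 1.5 0 0 0;0 0 1.5 0 0 0'; python3 jog.py '0 0 0 0 0 0;0 0 0 0 0 0;0 0 0 0 0 0;0 0 0 0 0 0' 35;  python3 jog.py '0 0 -20 0 0 0;0 0 -60 0 0 0;0 0 -100 0 0 0;0 0 -150 0 0 0;-30 60 -190 0 0 0;-60 120 -200 0 0 0;-60 120 -200 0 0 0;-60 120 -200 0 0 0'
python3 - <<'E'
from h import *
C=cal("wrist"); im=arm.get_image("wrist"); cv2.imwrite("pics/w5.png",im)
for z in (44,49,54): trays("wrist",z,im,20000,C)
trays("top",30)
t=(475.2,-289.3,.372)
p=tp(t,0,71);print(p);go(*p,120,.372); p=tp(t,0,-71);print(p)
E
```

```text
clock: 8.1
position: [511.4, 59.6, 71.0]
ee_rot: [0.977, -0.212, 0.0, -0.0]
contact_force: [-2.6, 0.0, 6.1]
gripper_width: 8.1
grasp_force: 61.9
clock: 8.5
position: [511.1, 59.4, 69.7]
ee_rot: [0.977, -0.212, -0.0, 0.0]
contact_force: [-0.2, 0.4, -0.8]
gripper_width: 35.1
grasp_force: 0.0
clock: 9.3
position: [403.6, -26.9, 271.6]
ee_rot: [0.977, -0.213, 0.001, -0.001]
contact_force: [0.2, 1.2, 0.5]
gripper_width: 34.8
grasp_force: 0.0
wrist 44 ctr [482.7  -5.9] yaw -0.426 size 216.0 125.2 ends [ 71. 112.] slopes [ 0.003 -0.003]
wrist 49 ctr [482.5  -6.7] yaw -0.426 size 213.0 123.3 ends [ 70. 110.] slopes [ 0.004 -0.004]
wrist 54 ctr [482.3  -7.4] yaw -0.426 size 209.9 121.3 ends [ 70. 109.] slopes [ 0.005 -0.005]
top 30 ctr [ 475.1 -289.3] yaw 0.372 size 213.6 122.1 ends [ 70. 110.] slopes [-0.006  0.006]
top 30 ctr [ 4.86e+02 -3.00e-01] yaw -0.556 size 215.1 113.8 ends [70. 87.] slopes [-0.091  0.061]
(np.float64(449.39296528504616), np.float64(-223.15624020951662))
go [121.2 162.4 150.4] [-0.001 -0.002 -0.801] rows>= 6
(np.float64(501.0070347149538), np.float64(-355.4437597904834))
```

View pics/w5.png

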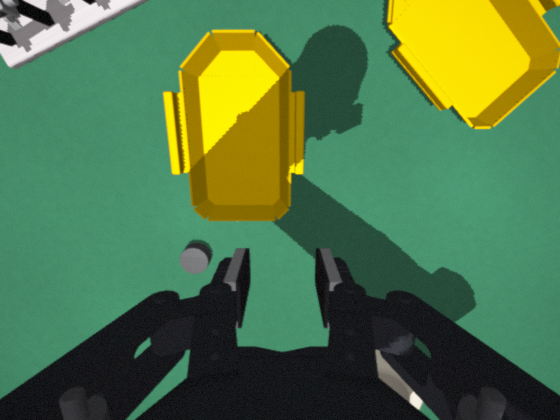

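Tray 1 is nested: rim size matches z≈49 and yaw −0.426. Now for the right tray.

```bash
python3 jog.py '20 27 25 0 0 -0.13;40 54 50 0 0 -0.27;61 81 75 0 0 -0.4;81 108 100 0 0 -0.53;101 135 125 0 0 -0.67;121 162 140 0 0 -0.801;121 162 140 0 0 -0.801;121 162 140 0 0 -0.801' 40
python3 - <<'E'
from h import *
C=cal("wrist"); im=arm.get_image("wrist"); cv2.imwrite("pics/w6.png",im)
trays("wrist",30,im,14000,C)
t=(475.2,-289.3,.372); p=tp(t,0,71); go(*p,50,.372)
# bar columns
hsv=cv2.cvtColor(im,cv2.COLOR_BGR2HSV); m=cv2.inRange(hsv,(17,120,30),(36,255,255))
for r in range(120,280,20):
    d=np.flatnonzero(m[r,200:]); print(r, 200+d[0] if len(d) else None, 200+np.flatnonzero(m[r,200:]==0)[np.searchsorted(np.flatnonzero(m[r,200:]==0),d[0])] if len(d) else None)
E
```

```text
clock: 10.2
position: [449.9, -222.7, 128.1]
ee_rot: [0.983, 0.185, -0.002, -0.001]
contact_force: [-0.0, 0.9, 0.3]
gripper_width: 39.8
grasp_force: 0.0
go [-0.8  0.7 78.9] [-0.001  0.001  0.001] rows>= 2
120 303 455
140 295 461
160 295 457
180 275 486
200 276 481
220 276 477
240 276 473
260 276 322
```

View pics/w6.png

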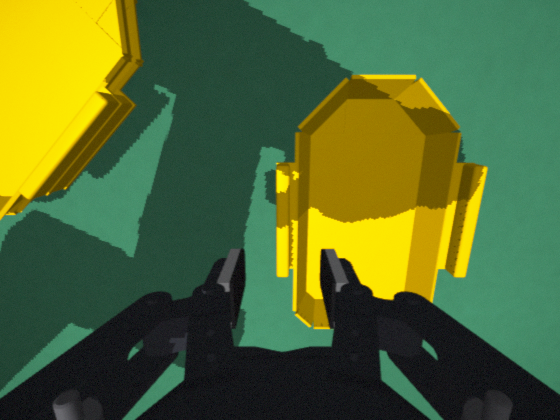

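The bar spans columns 275–289 and is centred between the fingers. Gripping.

```bash
python3 jog.py '0 1 40 0 0 0;0 1 65 0 0 0;0 1 77 0 0 0;0 1 77 0 0 0'; python3 jog.py '0 0 0 0 0 0;0 0 0 0 0 0;0 0 0 0 0 0;0 0 0 0 0 0;0 0 0 0 0 0;0 0 0 0 0 0' 0; python3 jog.py '0 0 -1 0 0 0;0 0 -2 0 0 0;0 0 -3 0 0 0;0 0 -3 0 0 0'
```

```text
clock: 10.65
position: [449.4, -222.1, 51.7]
ee_rot: [0.983, 0.186, -0.001, -0.001]
contact_force: [-1.1, -0.6, 0.2]
gripper_width: 40.1
grasp_force: 0.0
clock: 11.25
position: [450.8, -222.6, 54.3]
ee_rot: [0.983, 0.185, 0.001, 0.0]
contact_force: [0.7, 6.0, 3.3]
gripper_width: 8.1
grasp_force: 61.6
clock: 11.65
position: [450.8, -222.6, 54.4]
ee_rot: [0.983, 0.185, 0.001, -0.0]
contact_force: [5.6, 2.6, -15.6]
gripper_width: 7.6
grasp_force: 59.3
```

A 15.6 N reaction with no movement means the right tray is the screwed-down base. I'll release it, put the nested tray into the right one, then the middle tray on top.

```bash
python3 jog.py '0 0 2 0 0 0;0 0 3 0 0 0;0 0 3 0 0 0' ; python3 jog.py '0 0 0 0 0 0;0 0 0 0 0 0;0 0 0 0 0 0;0 0 0 0 0 0' 40; python3 jog.py '0 0 -30 0 0 0;0 0 -70 0 0 0;0 0 -110 0 0 0;0 0 -110 0 0 0'
python3 - <<'E'
from h import *
trays("top",30)
t=(482.5,-6.5,-.426); p=tp(t,0,71); print(p); go(*p,150,-.426)
E
```

```text
clock: 11.95
position: [450.9, -222.6, 54.3]
ee_rot: [0.983, 0.186, 0.001, 0.0]
contact_force: [0.3, 6.8, 6.0]
gripper_width: 7.9
grasp_force: 62.1
clock: 12.35
position: [449.9, -223.6, 52.9]
ee_rot: [0.983, 0.185, -0.0, 0.0]
contact_force: [0.4, -0.1, 0.2]
gripper_width: 40.2
grasp_force: 0.0
clock: 12.75
position: [453.4, -224.5, 168.5]
ee_rot: [0.983, 0.186, 0.005, 0.003]
contact_force: [0.5, 0.5, -0.0]
gripper_width: 39.8
grasp_force: 0.0
(np.float64(511.83944460565573), np.float64(58.154442927239415))
go [ 158.9 -240.6   15.7] [ 0.001 -0.007  0.799] rows>= 6
```

```bash
python3 jog.py '26 -40 0 0 0 0.13;53 -80 0 0 0 0.27;79 -120 10 0 0 0.4;106 -160 20 0 0 0.53;132 -200 35 0 0 0.67;159 -240 50 0 0 0.799;159 -240 50 0 0 0.799;159 -240 50 0 0 0.799'
python3 - <<'E'
from h import *
im=arm.get_image("wrist"); m=cv2.inRange(cv2.cvtColor(im,cv2.COLOR_BGR2HSV),(17,120,30),(36,255,255)); C=cal("wrist")
for r in (190,210,230,250):
    d=200+np.flatnonzero(m[r,200:]); e=200+np.flatnonzero(m[r,200:]==0); e=e[e>d[0]][0]; print(r,d[0],e,onz(C,(d[0],r),65).round(1))
t=(482.5,-6.5,-.426); p=tp(t,0,71); print(p,tp(t,30,76)); go(*p,70.5,-.426)
E
```

```text
clock: 13.6
position: [509.8, 60.1, 110.3]
ee_rot: [0.978, -0.21, -0.002, 0.001]
contact_force: [-0.1, -0.6, 0.3]
gripper_width: 40.1
grasp_force: 0.0
190 274 526 [543.3  47.8  65. ]
210 274 521 [531.9  53.   65. ]
230 274 516 [520.   58.5  65. ]
250 274 322 [507.6  64.2  65. ]
(np.float64(511.83944460565573), np.float64(58.154442927239415)) (np.float64(541.224381378127), np.float64(50.31062428592287))
go [ 2.5 -0.5 40.4] [0.003 0.003 0.003] rows>= 1
```

```bash
python3 jog.py '1 -0.5 20 0 0 0;2 -0.5 35 0 0 0;2 -0.5 39 0 0 0;2 -0.5 39 0 0 0'; python3 jog.py '0 0 0 0 0 0;0 0 0 0 0 0;0 0 0 0 0 0;0 0 0 0 0 0;0 0 0 0 0 0;0 0 0 0 0 0' 0; python3 jog.py '0 0 -2 0 0 0;0 0 -4 0 0 0;0 0 -8 0 0 0;0 0 -8 0 0 0';  python3 jog.py '0 0 -15 0 0 0;0 0 -30 0 0 0;0 0 -45 0 0 0;0 0 -45 0 0 0'
python3 - <<'E'
from h import *
t=(475.2,-289.3,.372); p=tp(t,0,71); print(p); go(*p,125,.372)
E
```

```text
clock: 14.05
position: [511.8, 56.5, 73.2]
ee_rot: [0.977, -0.212, -0.001, 0.001]
contact_force: [0.5, -0.7, -0.6]
gripper_width: 40.4
grasp_force: 0.0
clock: 14.65
position: [513.2, 57.8, 74.8]
ee_rot: [0.977, -0.211, 0.001, -0.0]
contact_force: [-1.6, -0.8, 6.9]
gripper_width: 7.8
grasp_force: 60.8
clock: 15.05
position: [512.5, 57.8, 82.0]
ee_rot: [0.977, -0.211, 0.0, -0.0]
contact_force: [-0.3, -0.1, -1.9]
gripper_width: 7.5
grasp_force: 59.8
clock: 15.45
position: [513.7, 58.2, 128.5]
ee_rot: [0.977, -0.211, 0.002, -0.001]
contact_force: [0.9, 0.3, -3.2]
gripper_width: 7.6
grasp_force: 59.8
(np.float64(449.39296528504616), np.float64(-223.15624020951662))
go [ 57.5 282.8   2.8] [-0.002 -0.004 -0.797] rows>= 6
```

```bash
python3 jog.py '9 40 0 0 0 -0.12;17 80 0 0 0 -0.24;25 120 0 0 0 -0.36;33 160 0 0 0 -0.48;41 200 0 0 0 -0.6;49 240 0 0 0 -0.7;57 283 0 0 0 -0.797;57 283 0 0 0 -0.797;57 283 0 0 0 -0.797;57 283 0 0 0 -0.797'
cat >> h.py <<'E'
def held(t,dz):
    """held tray: nose edge and bar edge in the frame of tray pose t (expect 107,0 ; ~76); dz=TCP above underside"""
    z=arm.read_state()["position"][2]-dz; C=cal("wrist"); im=arm.get_image("wrist"); c,s=np.cos(t[2]),np.sin(t[2])
    def loc(p,zz):
        d=onz(C,p,zz)[:2]-t[:2]; return np.round([c*d[0]+s*d[1],-s*d[0]+c*d[1]],1)
    m=cv2.inRange(cv2.cvtColor(im,cv2.COLOR_BGR2HSV),(17,120,30),(36,255,255)); n,l,st,_=cv2.connectedComponentsWithStats(m)
    row=[int(np.argmax(m[:,u]>0)) for u in range(380,500)]; r0=np.median(row[25:90]); us=380+np.flatnonzero(np.abs(np.array(row)-r0)<2)
    print("nose row",r0,"L",loc((us[0],r0),z+30),"R",loc((us[-1],r0),z+30))
    for r in (200,230):
        d=200+np.flatnonzero(m[r,200:]); print("bar",loc((d[0],r),z+46))
    return im
E
python3 - <<'E'
from h import *
t=(475.2,-289.3,.372); im=held(t,55.5); cv2.imwrite("pics/w7.png",im); s=arm.read_state(); print(s["position"],s["gripper_width"]); p=tp(t,0,71); go(*p,125,.372)
E
```

```text
clock: 16.45
position: [447.2, -222.9, 126.1]
ee_rot: [0.983, 0.184, -0.001, -0.0]
contact_force: [0.2, 0.3, -2.1]
gripper_width: 8.0
grasp_force: 59.9
nose row 55.0 L [101.3  23.1] R [101.2 -20.7]
bar [35.6 75.1]
bar [20.3 74.8]
[ 447.47472256 -222.64861864  126.32170833] 7.591413536112709
go [1.6 1.2 1.3] [-0.001  0.001  0.   ] rows>= 1
```

View pics/w7.png

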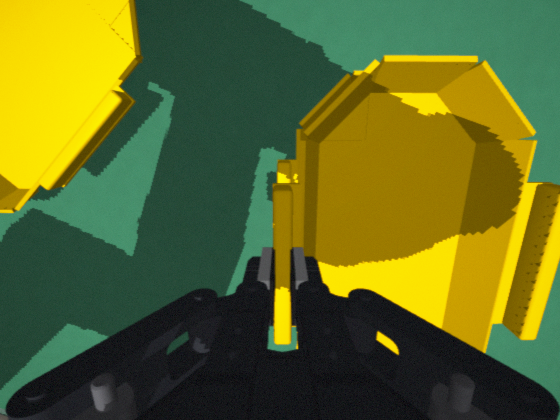

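The held tray (nose row 55, columns 384–476) sits slightly aft of the base. I'll cross-check with its side vertices and the base edges visible beneath.

```bash
python3 - <<'E'
from h import *
t=(475.2,-289.3,.372); C=cal("wrist"); c,s=np.cos(t[2]),np.sin(t[2])
def loc(p,zz):
    d=onz(C,p,zz)[:2]-t[:2]; return np.round([c*d[0]+s*d[1],-s*d[0]+c*d[1]],1)
for n,p in dict(cutR=(536,140),cutL=(297,130),noseL=(384,55),noseR=(477,55)).items(): print(n,loc(p,100),loc(p,95))
print("base bar end",loc((278,161),46),"base cut vertex",loc((297,130),30),loc((350,76),30))
im=cv2.imread("pics/w7.png"); cv2.imwrite("pics/w7c.png",cv2.resize(im[40:200,260:420],None,fx=4,fy=4,interpolation=cv2.INTER_CUBIC)[:600])
E
```

```text
cutR [ 63.  -58.4] [ 62.7 -62.6]
cutL [67.9 63. ] [67.8 62.7]
noseL [101.9  22.6] [102.9  21. ]
noseR [101.9 -21. ] [102.9 -24. ]
base bar end [45.7 73.4] base cut vertex [66.4 59.6] [102.8  23. ]
```

View pics/w7c.png

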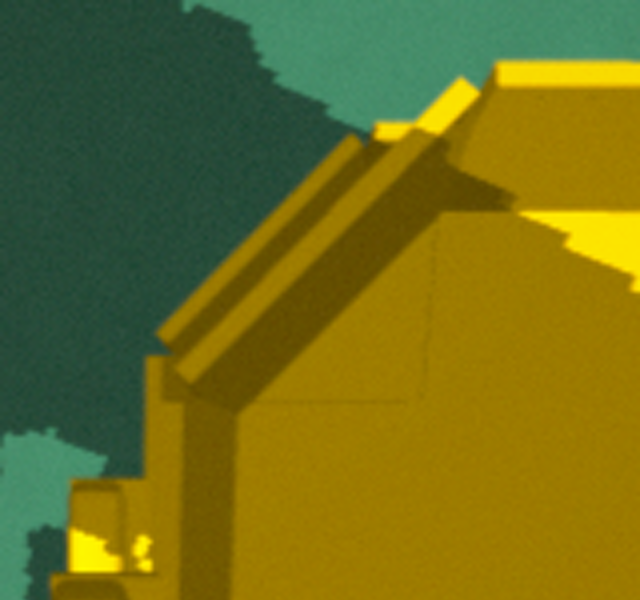

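```bash
python3 - <<'E'
from h import *
t=(475.2,-289.3,.372); C=cal("wrist"); c,s=np.cos(t[2]),np.sin(t[2])
def loc(p,zz):
    d=onz(C,p,zz)[:2]-t[:2]; return np.round([c*d[0]+s*d[1],-s*d[0]+c*d[1]],1)
print("base",loc((349.5,74),30),loc((299.5,124.5),30),"bar end",loc((277.5,160),46))
for z in(97,101):print("held",loc((383,55.5),z),loc((304,134),z),"bar end",loc((273,183.5),z+16))
E
```

```text
base [104.1  23.4] [70.2 57.8] bar end [46.4 73.7]
held [102.3  22.1] [65.9 59.2] bar end [43.2 74.9]
held [101.5  23.4] [66.  59.5] bar end [44.1 74.7]
```

Relative to the base the held tray is about 3 mm short in x and +1 mm in y. I'll correct that and lower.

```bash
python3 jog.py '3 1 8 0 0 0;3 1 18 0 0 0;3 1 28 0 0 0;3 1 36 0 0 0;3 1 42 0 0 0;3 1 45 0 0 0;3 1 45 0 0 0'; python3 jog.py '0 0 2 0 0 0;0 0 4 0 0 0;0 0 6 0 0 0;0 0 6 0 0 0'
```

```text
clock: 17.2
position: [450.5, -223.4, 81.3]
ee_rot: [0.983, 0.185, -0.0, -0.0]
contact_force: [-0.5, -0.6, -2.3]
gripper_width: 7.6
grasp_force: 59.9
clock: 17.6
position: [450.9, -223.5, 75.9]
ee_rot: [0.983, 0.185, 0.0, 0.0]
contact_force: [-0.2, 0.5, -1.5]
gripper_width: 8.0
grasp_force: 60.0
```

```bash
python3 jog.py '0 0 1 0 0 0;0 0 2 0 0 0;0 0 2 0 0 0'; python3 jog.py '0 0 0 0 0 0;0 0 0 0 0 0;0 0 0 0 0 0;0 0 0 0 0 0' 35;  python3 jog.py '0 0 -20 0 0 0;0 0 -60 0 0 0;0 0 -100 0 0 0;0 0 -150 0 0 0;0 -40 -190 0 0 0;-20 -80 -200 0 0 0;-20 -80 -200 0 0 0;-20 -80 -200 0 0 0'
python3 - <<'E'
from h import *
C=cal("wrist"); im=arm.get_image("wrist"); cv2.imwrite("pics/w8.png",im)
for z in (30,49): trays("wrist",z,im,20000,C)
trays("top",30);trays("top",49)
E
```

```text
clock: 17.9
position: [450.9, -223.4, 74.9]
ee_rot: [0.983, 0.185, 0.0, 0.0]
contact_force: [-1.5, 2.0, 5.3]
gripper_width: 7.8
grasp_force: 60.9
clock: 18.3
position: [450.8, -223.5, 73.8]
ee_rot: [0.983, 0.185, 0.0, 0.0]
contact_force: [-0.1, 0.3, 0.1]
gripper_width: 35.2
grasp_force: 0.0
clock: 19.1
position: [402.7, -155.6, 274.7]
ee_rot: [0.983, 0.185, 0.001, 0.0]
contact_force: [-0.5, 0.3, 0.0]
gripper_width: 35.1
grasp_force: 0.0
wrist 30 ctr [479.2 -10.7] yaw -0.51 size 213.7 114.3 ends [ 49. 109.] slopes [ 0.08 -0.09]
wrist 49 ctr [478.8 -16.6] yaw -0.501 size 202.3 108.3 ends [ 47. 105.] slopes [ 0.069 -0.089]
wrist 49 ctr [ 473.4 -289.3] yaw 0.371 size 213.8 129.1 ends [ 75. 110.] slopes [-0.006  0.006]
top 30 ctr [488.3  -7.2] yaw -0.44 size 198.9 119.2 ends [70. 81.] slopes [ 0.026 -0.02 ]
top 49 ctr [489.1  -6.1] yaw -0.463 size 194.2 115.9 ends [69. 77.] slopes [ 0.025 -0.03 ]
```

The first tray is seated in the true base. Next I'll re-measure the middle tray.

```bash
python3 -c "
from h import *
go(405,-10,280,-.428)"
python3 jog.py '10 -27 0 0 0 0.14;19 -54 0 0 0 0.28;28 -81 0 0 0 0.42;37 -108 0 0 0 0.56;46 -135 -5 0 0 0.7;55 -135 -5 0 0 0.798;55 -135 -5 0 0 0.798'
python3 - <<'E'
from h import *
C=cal("wrist"); im=arm.get_image("wrist"); cv2.imwrite("pics/w9.png",im)
for z in (30,49): r=trays("wrist",z,im,18000,C)
trays("top",30)
for t in trays("wrist",30,im,18000,C):
  p=tp(t,0,71); print(p); go(*p,110,t[2])
E
```

```text
go [  54.6 -135.9   -6.9] [0.    0.002 0.799] rows>= 6
clock: 19.95
position: [406.4, -9.8, 278.0]
ee_rot: [0.977, -0.211, -0.001, 0.001]
contact_force: [0.5, -1.4, -0.2]
gripper_width: 35.0
grasp_force: 0.0
wrist 30 ctr [481.7  -6. ] yaw -0.429 size 213.1 123.8 ends [ 70. 110.] slopes [ 0.008 -0.008]
wrist 49 ctr [481.3  -7.7] yaw -0.427 size 202.2 116.5 ends [ 69. 104.] slopes [ 0.014 -0.014]
top 30 ctr [ 471.8 -291.8] yaw 0.369 size 221.3 124.9 ends [ 70. 110.] slopes [-0.002  0.002]
wrist 30 ctr [481.7  -6. ] yaw -0.429 size 213.1 123.8 ends [ 70. 110.] slopes [ 0.008 -0.008]
(np.float64(511.1935799495757), np.float64(58.560823452012364))
go [  68.  -107.1  167.5] [0.002 0.002 0.003] rows>= 5
```

```bash
python3 jog.py '20 -30 30 0 0 0;40 -60 60 0 0 0;60 -95 100 0 0 0;68 -107 140 0 0 0;68 -107 167 0 0 0;68 -107 167 0 0 0;68 -107 167 0 0 0' 40
python3 - <<'E'
from h import *
im=arm.get_image("wrist"); m=cv2.inRange(cv2.cvtColor(im,cv2.COLOR_BGR2HSV),(17,120,30),(36,255,255)); C=cal("wrist")
t=(481.7,-6,-.429); c,s=np.cos(t[2]),np.sin(t[2])
for r in (190,220,250):
    d=200+np.flatnonzero(m[r,200:]); w=onz(C,(d[0],r),46); q=w[:2]-t[:2]; print(d[0],np.round([c*q[0]+s*q[1],-s*q[0]+c*q[1]],1))
p=tp(t,0,71); go(*p,52,t[2]); trays("top",49)
E
```

```text
clock: 20.75
position: [511.7, 58.0, 111.8]
ee_rot: [0.977, -0.212, -0.0, 0.001]
contact_force: [0.6, -0.1, 0.5]
gripper_width: 39.9
grasp_force: 0.0
272 [31.8 77.4]
272 [10.4 77.6]
272 [-12.4  77.7]
go [-1.2  0.4 61.1] [-0.001 -0.002  0.002] rows>= 2
top 49 ctr [ 472.1 -286. ] yaw 0.369 size 217.1 122.3 ends [ 69. 108.] slopes [-0.003  0.003]
top 49 ctr [480.7  -4.9] yaw -0.444 size 208.5 117.3 ends [ 70. 107.] slopes [ 0.024 -0.024]
```

```bash
python3 jog.py '-1 -1 30 0 0 0;-1 -1 52 0 0 0;-1 -1 60 0 0 0;-1 -1 60 0 0 0'; python3 jog.py '0 0 0 0 0 0;0 0 0 0 0 0;0 0 0 0 0 0;0 0 0 0 0 0;0 0 0 0 0 0;0 0 0 0 0 0' 0; python3 jog.py '0 0 -2 0 0 0;0 0 -5 0 0 0;0 0 -15 0 0 0;0 0 -30 0 0 0;0 0 -50 0 0 0;0 0 -70 0 0 0;0 0 -85 0 0 0;0 0 -85 0 0 0'
python3 - <<'E'
from h import *
t=(474.5,-289.3,.372); p=tp(t,0,71); print(p); go(*p,140,.372)
E
```

```text
clock: 21.25
position: [511.2, 60.1, 52.4]
ee_rot: [0.977, -0.212, 0.0, -0.0]
contact_force: [-0.9, 0.4, -0.7]
gripper_width: 40.0
grasp_force: 0.0
clock: 21.85
position: [512.1, 60.7, 53.4]
ee_rot: [0.977, -0.211, 0.001, -0.001]
contact_force: [-1.2, -0.2, 6.1]
gripper_width: 7.6
grasp_force: 62.6
clock: 22.65
position: [512.3, 60.7, 139.3]
ee_rot: [0.977, -0.212, 0.002, -0.001]
contact_force: [0.1, -0.3, -2.3]
gripper_width: 7.9
grasp_force: 61.4
(np.float64(448.69296528504617), np.float64(-223.15624020951662))
go [ 59.5 284.8  -1.6] [-0.002 -0.005 -0.798] rows>= 6
```

```bash
python3 jog.py '9 40 0 0 0 -0.12;17 80 0 0 0 -0.24;25 120 0 0 0 -0.36;33 160 0 0 0 -0.48;41 200 0 0 0 -0.6;50 240 0 0 0 -0.7;61 285 0 0 0 -0.798;61 285 0 0 0 -0.798;61 285 0 0 0 -0.798;61 285 0 0 0 -0.798'
python3 - <<'E'
from h import *
im=arm.get_image("wrist"); print(arm.read_state()["position"],arm.read_state()["gripper_width"])
cv2.imwrite("pics/w10.png",cv2.resize(im[40:200,260:420],None,fx=3.75,fy=3.75,interpolation=cv2.INTER_CUBIC))
E
```

```text
clock: 23.65
position: [448.1, -223.8, 136.2]
ee_rot: [0.983, 0.184, -0.001, -0.0]
contact_force: [0.6, 0.5, -2.2]
gripper_width: 8.0
grasp_force: 61.5
[ 448.46920992 -223.49555014  136.40553056] 7.748061779101499
```

View pics/w10.png

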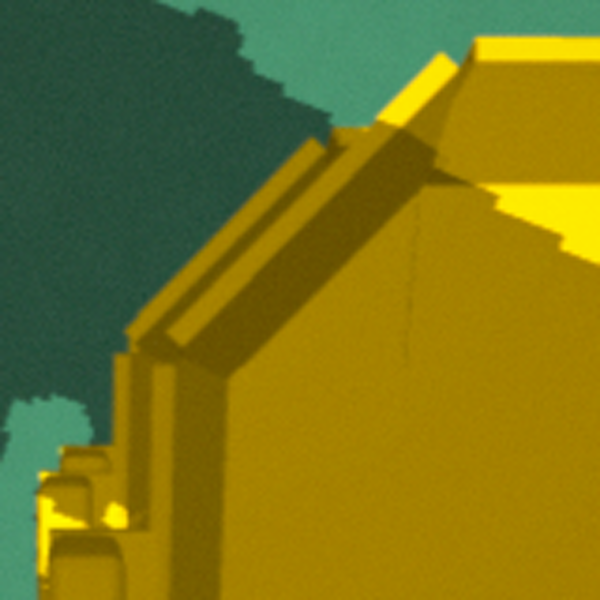

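The held tray's vertices are at about (386,50) and (305,129), the nested tray's at about (343,77) and (294,128), and the bar ends at (271,166) and (273,183).

```bash
python3 - <<'E'
from h import *
t=(475.2,-289.3,.372); C=cal("wrist"); c,s=np.cos(t[2]),np.sin(t[2])
def loc(p,zz):
    d=onz(C,p,zz)[:2]-t[:2]; return np.round([c*d[0]+s*d[1],-s*d[0]+c*d[1]],1)
print("nested",loc((342.7,76.8),49),loc((294.1,128),49),"bar end",loc((270.7,166),65))
z=136.3-53.4
print("held",loc((385.9,50.1),z+30),loc((305.3,129.3),z+30),"bar end",loc((273.3,182.7),z+46))
E
```

```text
nested [101.6  28.6] [68.5 60.9] bar end [44.1 77.1]
held [103.9  21.7] [68.9 57.9] bar end [45.4 73.4]
```

I'll shift about 2.5 mm toward tray +y (tool −y) and 1 mm back, then lower in stages, watching the force.

```bash
python3 jog.py '-1 -2.5 8 0 0 0;-1 -2.5 16 0 0 0;-1 -2.5 23 0 0 0;-1 -2.5 29 0 0 0;-1 -2.5 33 0 0 0;-1 -2.5 35 0 0 0;-1 -2.5 35 0 0 0'; python3 jog.py '0 0 2 0 0 0;0 0 4 0 0 0;0 0 6 0 0 0;0 0 7 0 0 0;0 0 7 0 0 0'; python3 jog.py '0 0 1 0 0 0;0 0 2 0 0 0;0 0 3 0 0 0;0 0 3 0 0 0'
```

```text
clock: 24.4
position: [446.7, -222.5, 101.5]
ee_rot: [0.983, 0.185, -0.0, -0.0]
contact_force: [0.3, -0.5, -2.9]
gripper_width: 7.9
grasp_force: 61.4
clock: 24.9
position: [446.6, -222.5, 94.7]
ee_rot: [0.983, 0.185, -0.0, -0.0]
contact_force: [0.3, -0.9, -1.6]
gripper_width: 8.0
grasp_force: 61.4
clock: 25.3
position: [446.8, -222.5, 91.8]
ee_rot: [0.983, 0.185, 0.0, 0.0]
contact_force: [-0.4, 0.8, -1.2]
gripper_width: 7.5
grasp_force: 61.5
```

```bash
python3 jog.py '0 0 1 0 0 0;0 0 1.5 0 0 0;0 0 1.5 0 0 0'; python3 jog.py '0 0 0 0 0 0;0 0 0 0 0 0;0 0 0 0 0 0;0 0 0 0 0 0' 35;  python3 jog.py '0 0 -20 0 0 0;0 0 -60 0 0 0;0 0 -100 0 0 0;-20 30 -140 0 0 0;-50 50 -180 0 0 0;-70 70 -200 0 0 0;-80 70 -200 0 0 0;-80 70 -200 0 0 0'
python3 - <<'E'
from h import *
print(arm.read_state()["position"])
C=cal("wrist"); im=arm.get_image("wrist"); cv2.imwrite("pics/w11.png",im)
for z in (62,68,74): trays("wrist",z,im,20000,C)
E
```

```text
clock: 25.6
position: [446.9, -222.5, 91.6]
ee_rot: [0.983, 0.185, 0.0, 0.0]
contact_force: [-2.8, 2.3, 7.8]
gripper_width: 7.9
grasp_force: 62.6
clock: 26.0
position: [446.8, -222.5, 90.2]
ee_rot: [0.983, 0.185, -0.0, 0.0]
contact_force: [0.5, -1.1, -0.5]
gripper_width: 35.0
grasp_force: 0.0
clock: 26.8
position: [396.4, -317.1, 290.2]
ee_rot: [0.983, 0.183, 0.0, -0.0]
contact_force: [0.1, 0.4, 0.2]
gripper_width: 35.2
grasp_force: 0.0
[ 396.41307913 -317.07796243  290.22503002]
wrist 62 ctr [ 472.3 -290.6] yaw 0.371 size 217.0 125.6 ends [ 69. 111.] slopes [-0.005  0.005]
wrist 68 ctr [ 472.2 -290.6] yaw 0.37 size 213.3 123.4 ends [ 68. 110.] slopes [-0.005  0.005]
wrist 74 ctr [ 472.1 -290.7] yaw 0.37 size 209.6 120.9 ends [ 68. 108.] slopes [-0.008  0.008]
```

View pics/w11.png

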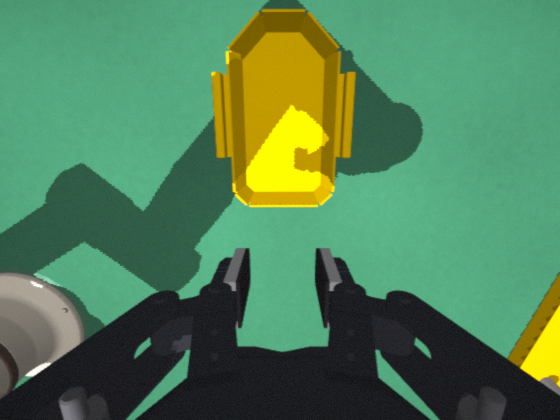

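The top tray is fully home: its rim matches z≈68 at 213x123, centre (472,−290.5), yaw 0.37. That was my last picture view, so I'll use numbers only from here. Now I'll measure the rack and the gauges.

```bash
python3 - <<'E'
from h import *
for n in("top","scene"):
    C=cal(n); im=arm.get_image(n); rc=rect(C,im,12); hsv=cv2.cvtColor(rc,cv2.COLOR_BGR2HSV)
    m=cv2.inRange(hsv,(0,0,120),(180,50,255)); m=cv2.morphologyEx(m,cv2.MORPH_CLOSE,np.ones((25,25)))
    for c in cv2.findContours(m,cv2.RETR_EXTERNAL,cv2.CHAIN_APPROX_NONE)[0]:
        if cv2.contourArea(c)<60000: continue
        P=np.c_[850-c[:,0,1]/2,500-c[:,0,0]/2].astype(np.float32); print(n,cv2.minAreaRect(P))
C=cal("top"); im=arm.get_image("top"); g=cv2.cvtColor(rect(C,im,85),cv2.COLOR_BGR2GRAY)
# brightness profile along x for columns of y
for y in range(200,-230,-15):
    col=g[:, int((500-y)*2)]; print(y,[int(v) for v in col[int((850-760)*2):int((850-630)*2):8]])
E
```

```text
top ((393.0, -372.5), (285.0, 254.0), 0.0)
top ((700.1251831054688, 2.3162384033203125), (453.8289794921875, 83.31566619873047), 88.14240264892578)
scene ((701.8347778320312, 3.0833892822265625), (433.3838806152344, 88.14105224609375), 87.96460723876953)
200 [130, 130, 128, 127, 127, 130, 129, 129, 160, 212, 213, 216, 217, 219, 218, 184, 95, 96, 109, 189, 188, 192, 176, 156, 203, 226, 204, 126, 129, 127, 126, 127, 125]
185 [129, 128, 128, 130, 132, 130, 130, 132, 162, 221, 220, 224, 223, 225, 223, 224, 223, 220, 118, 81, 120, 130, 124, 227, 229, 231, 212, 125, 129, 128, 126, 128, 126]
170 [129, 132, 129, 128, 130, 129, 132, 131, 146, 223, 223, 226, 225, 225, 226, 223, 220, 145, 143, 120, 117, 134, 110, 143, 143, 160, 213, 131, 128, 131, 129, 130, 126]
155 [130, 131, 130, 131, 130, 131, 131, 131, 146, 220, 224, 226, 226, 226, 227, 225, 227, 228, 228, 190, 118, 138, 114, 217, 230, 228, 220, 137, 130, 131, 129, 131, 131]
140 [131, 130, 132, 129, 131, 131, 131, 133, 145, 220, 225, 226, 226, 226, 229, 222, 107, 87, 87, 149, 183, 176, 178, 142, 150, 180, 219, 135, 131, 131, 132, 130, 130]

[... 3374 characters left out ...]
198, 129, 130, 130]
-175 [131, 132, 132, 131, 133, 132, 132, 130, 131, 130, 132, 164, 224, 221, 224, 225, 224, 227, 224, 222, 224, 192, 116, 120, 127, 119, 226, 226, 225, 205, 126, 130, 131]
-190 [131, 131, 131, 132, 132, 131, 130, 132, 132, 130, 130, 158, 225, 222, 226, 225, 226, 227, 206, 78, 81, 92, 180, 189, 190, 176, 157, 165, 220, 214, 128, 130, 129]
-205 [131, 130, 131, 132, 131, 132, 132, 130, 131, 132, 131, 131, 131, 131, 131, 132, 131, 131, 132, 133, 131, 131, 131, 147, 174, 147, 131, 130, 128, 129, 129, 130, 127]
-220 [131, 131, 133, 132, 132, 131, 133, 132, 131, 134, 132, 130, 130, 131, 130, 133, 130, 133, 130, 130, 131, 130, 129, 131, 129, 130, 129, 131, 130, 129, 128, 128, 129]
```

Handles are visible at x≈676 (y=155), 670 (y=−55) and 665 (y=−160), with rack yaw ≈ −0.034. Next, two wrist views at different x to triangulate the handle axis.

```bash
python3 -c "
from h import *
print(arm.read_state()['joints'].round(3)); go(600,75,320,-1.605)"
```

```text
[-0.351  0.157 -0.204 -0.    -1.213  2.295]
go [ 330.6 -290.5  -31. ] [0.    0.003 1.977] rows>= 14
```

```bash
python3 jog.py '24 -21 -10 0 0 0.14;48 -42 -20 0 0 0.28;71 -62 -31 0 0 0.42;94 -83 -31 0 0 0.56;118 -104 -31 0 0 0.7;142 -125 -31 0 0 0.84;165 -145 -31 0 0 0.98;189 -166 -31 0 0 1.12;212 -187 -31 0 0 1.26;236 -208 -31 0 0 1.4'
python3 -c "
from h import *
go(600,75,320,-1.605)"
```

```text
clock: 28.0
position: [542.3, -34.9, 320.3]
ee_rot: [0.87, -0.494, -0.001, 0.001]
contact_force: [0.5, -0.9, 0.6]
gripper_width: 34.9
grasp_force: 0.0
go [-6.490e+01 -1.059e+02  1.000e-01] [0.002 0.    0.572] rows>= 4
```

```bash
python3 jog.py '-16 -26 0 0 0 0.14;-32 -52 0 0 0 0.28;-48 -78 0 0 0 0.42;-65 -106 0 0 0 0.572;-65 -106 0 0 0 0.572;-65 -106 0 0 0 0.572'
python3 - <<'E'
from h import *
C=cal("wrist"); im=arm.get_image("wrist"); np.savez("vA.npz",im=im,K=C[0],R=C[1],t=C[2])
print("cam",-C[1].T@C[2])
go(720,75,320,-1.605)
E
python3 jog.py '0 -40 0 0 0 0;0 -80 0 0 0 0;0 -120 0 0 0 0;0 -120 0 0 0 0;0 -120 0 0 0 0'
python3 - <<'E'
from h import *
C=cal("wrist"); im=arm.get_image("wrist"); np.savez("vB.npz",im=im,K=C[0],R=C[1],t=C[2])
print("cam",-C[1].T@C[2])
for v in "AB":
    d=np.load(f"v{v}.npz"); C=(d["K"],d["R"],d["t"]); g=cv2.cvtColor(rect(C,d["im"],85),cv2.COLOR_BGR2GRAY)
    for y in (-161,-51,58,168):
        for dy in (-10,0,10):
            col=g[:,int((500-y-dy)*2)]; print(v,y+dy,[int(x) for x in col[int((850-710)*2):int((850-640)*2):6]])
E
```

```text
clock: 28.6
position: [599.1, 74.5, 319.7]
ee_rot: [-0.698, 0.716, 0.001, -0.001]
contact_force: [-0.7, -0.3, 0.3]
gripper_width: 35.1
grasp_force: 0.0
cam [598.54292775   0.64163574 444.81180283]
go [  -4.7 -121.     0. ] [ 0.002 -0.001  0.007] rows>= 3
clock: 29.15
position: [719.3, 68.5, 319.4]
ee_rot: [-0.696, 0.718, 0.001, -0.001]
contact_force: [0.0, 0.7, -0.1]
gripper_width: 35.2
grasp_force: 0.0
cam [718.40960876  -5.32940847 444.44029991]
A -171 [0, 0, 0, 0, 0, 0, 0, 0, 0, 0, 0, 0, 0, 0, 0, 0, 0, 0, 0, 0, 0, 0, 0, 0]
A -161 [0, 0, 0, 0, 0, 0, 0, 0, 0, 0, 0, 0, 0, 0, 0, 0, 0, 0, 0, 0, 0, 0, 0, 0]
A -151 [0, 0, 0, 0, 0, 0, 0, 0, 0, 0, 0, 0, 0, 0, 0, 0, 0, 0, 0, 0, 0, 0, 0, 0]
A -61 [135, 134, 138, 136, 139, 138, 135, 136, 138, 139, 137, 124, 54, 59, 61, 81, 154, 246, 245, 248, 236, 115, 117, 118]
A -51 [133, 133, 135, 137, 137, 137, 134, 136, 137, 138, 136, 111, 56, 61, 55, 51, 111, 138, 140, 156, 216, 121, 118, 119]
A -41 [135, 133, 135, 134, 137, 135, 133, 135, 135, 138, 133, 107, 56, 60, 56, 50, 114, 139, 140, 142, 120, 69, 113, 117]
A 48 [246, 249, 248, 249, 249, 250, 248,
[... 1257 characters left out ...]
115, 114, 114, 116, 113, 116]
B 48 [138, 138, 141, 141, 144, 141, 139, 138, 143, 140, 92, 55, 61, 59, 54, 57, 64, 64, 64, 63, 60, 61, 60, 61]
B 58 [140, 139, 137, 139, 140, 140, 138, 138, 141, 136, 84, 56, 57, 58, 53, 58, 63, 61, 63, 63, 64, 63, 63, 63]
B 68 [134, 138, 138, 141, 107, 14, 15, 23, 114, 135, 68, 53, 56, 56, 48, 62, 63, 63, 62, 64, 63, 64, 63, 63]
B 158 [249, 247, 204, 117, 37, 36, 54, 182, 224, 142, 92, 50, 37, 70, 83, 84, 84, 98, 118, 115, 116, 117, 118, 118]
B 168 [247, 247, 247, 222, 40, 18, 5, 151, 244, 112, 88, 33, 21, 26, 73, 82, 83, 81, 94, 113, 114, 115, 114, 115]
B 178 [159, 161, 162, 159, 59, 16, 15, 30, 154, 90, 88, 28, 10, 11, 27, 72, 81, 84, 84, 74, 27, 24, 25, 21]
```

```bash
python3 - <<'E'
from h import *
for v in "AB":
    d=np.load(f"v{v}.npz"); C=(d["K"],d["R"],d["t"]); g=cv2.cvtColor(rect(C,d["im"],85),cv2.COLOR_BGR2GRAY)
    for lo in (10,-100):
        out=[]
        for y in np.arange(lo+100,lo-10,-2.5):
            x=671.6+.032*y; out.append(int(g[int((850-x)*2)-3:int((850-x)*2)+4,int((500-y)*2)].mean()))
        print(v,lo+100,out)
C=cal("top"); g=cv2.cvtColor(rect(C,arm.get_image("top"),85),cv2.COLOR_BGR2GRAY)
for y0 in (-110,):
    print("top",[int(g[int((850-671.6-.032*y)*2)-3:int((850-671.6-.032*y)*2)+4,int((500-y)*2)].mean()) for y in np.arange(y0,y0-105,-2.5)])
E
```

```text
A 110 [137, 136, 138, 127, 107, 107, 108, 106, 104, 108, 110, 95, 62, 58, 58, 59, 57, 58, 59, 58, 59, 58, 58, 60, 60, 58, 59, 59, 59, 59, 85, 108, 111, 105, 65, 105, 99, 108, 107, 106, 134, 139, 140, 137]
A 0 [137, 138, 138, 109, 107, 107, 103, 110, 81, 85, 111, 114, 108, 63, 59, 59, 59, 62, 60, 59, 58, 59, 60, 58, 60, 62, 86, 113, 114, 113, 113, 109, 211, 215, 215, 177, 204, 203, 200, 205, 243, 243, 242, 240]
B 110 [200, 205, 192, 159, 108, 105, 109, 105, 103, 105, 109, 87, 57, 57, 57, 57, 58, 56, 57, 58, 57, 57, 57, 57, 56, 68, 103, 118, 116, 118, 204, 240, 243, 205, 145, 231, 156, 205, 205, 183, 188, 197, 199, 203]
B 0 [211, 216, 201, 204, 211, 202, 191, 226, 142, 194, 228, 232, 201, 104, 111, 110, 109, 110, 109, 109, 110, 110, 109, 109, 109, 107, 106, 109, 108, 107, 108, 132, 216, 219, 216, 189, 216, 199, 193, 190, 187, 190, 191, 201]
top [214, 213, 187, 166, 178, 163, 154, 167, 135, 161, 182, 177, 148, 118, 119, 118, 117, 117, 117, 118, 119, 119, 117, 118, 117, 117, 115, 118, 117, 117, 125, 165, 180, 175, 161, 170, 177, 175, 161, 127, 122, 121]
```

Gauge middles come out at about (673.4, 56.7) and (669.9, −53.3). By 110 mm pitch the outer two are at (676.9, 166.7) and (666.4, −162.5). Axis height 85 is confirmed because both views agree. I'll take gauge 3 first.

```bash
python3 -c "
from h import *
go(673.4,56.7,140,-1.603)"
```

```text
go [ 13.5  44.7 182. ] [-0.    -0.     0.002] rows>= 4
```

```bash
python3 jog.py '13 45 40 0 0 0;13 45 80 0 0 0;13 45 120 0 0 0;13 45 160 0 0 0;13 45 182 0 0 0;13 45 182 0 0 0;13 45 182 0 0 0' 40
python3 - <<'E'
from h import *
s=arm.read_state(); print(s["position"]); go(673.4,56.7,96,-1.603)
C=cal("wrist"); im=arm.get_image("wrist"); g=cv2.cvtColor(rect(C,im,85),cv2.COLOR_BGR2GRAY)
for y in (38,42,46,50):
    print(y,[int(x) for x in g[int((850-700)*2):int((850-650)*2):4,int((500-y)*2)]])
E
```

```text
clock: 29.95
position: [674.1, 57.9, 141.6]
ee_rot: [-0.697, 0.717, -0.001, 0.001]
contact_force: [1.0, -0.0, 0.0]
gripper_width: 40.1
grasp_force: 0.0
[674.1100988   57.87179684 141.55889486]
go [ 1.2  0.8 45.6] [-0.003  0.     0.003] rows>= 1
38 [151, 150, 151, 148, 144, 144, 146, 138, 134, 133, 113, 60, 64, 65, 68, 69, 67, 83, 71, 71, 88, 100, 80, 70, 68]
42 [149, 148, 151, 149, 151, 153, 152, 151, 148, 151, 107, 57, 60, 61, 64, 63, 56, 62, 68, 69, 70, 70, 69, 69, 69]
46 [149, 148, 150, 148, 151, 152, 153, 152, 148, 148, 94, 59, 63, 65, 65, 64, 59, 59, 70, 66, 68, 68, 70, 68, 71]
50 [148, 148, 149, 148, 148, 151, 150, 150, 148, 148, 87, 60, 63, 64, 66, 62, 55, 65, 69, 69, 69, 70, 70, 68, 70]
```

The close view agrees (handle x 680–667). Descending, gripping and pulling forward.

```bash
python3 jog.py '1 1 20 0 0 0;1 1 36 0 0 0;1 1 45 0 0 0;1 1 45 0 0 0'; python3 jog.py '0 0 0 0 0 0;0 0 0 0 0 0;0 0 0 0 0 0;0 0 0 0 0 0;0 0 0 0 0 0;0 0 0 0 0 0' 0; python3 jog.py '0 5 0 0 0 0;0 10 0 0 0 0;0 15 0 0 0 0;0 22 0 0 0 0;0 30 0 0 0 0;0 38 0 0 0 0;0 45 0 0 0 0;0 45 0 0 0 0'
```

```text
clock: 30.4
position: [672.9, 56.9, 94.8]
ee_rot: [-0.696, 0.718, -0.0, 0.0]
contact_force: [0.5, -0.3, 0.2]
gripper_width: 40.1
grasp_force: 0.0
clock: 31.0
position: [672.6, 57.1, 95.9]
ee_rot: [-0.697, 0.718, 0.0, 0.0]
contact_force: [-3.3, 1.8, 6.2]
gripper_width: 11.3
grasp_force: 58.7
clock: 31.8
position: [626.5, 58.2, 94.3]
ee_rot: [-0.697, 0.718, 0.0, -0.001]
contact_force: [0.8, 0.2, -0.4]
gripper_width: 11.2
grasp_force: 58.8
```

Gauge 3 is out of its clips. On to the tray.

```bash
python3 - <<'E'
from h import *
t=(472.2,-290.6,.37)
for x in(50,13,-24,-61): print(x,np.round(tp(t,x,0),1))
go(*tp(t,50,0),125,.37-np.pi/2)
E
```

```text
50 [ 518.8 -272.5]
13 [ 484.3 -285.9]
-24 [ 449.8 -299.3]
-61 [ 415.3 -312.7]
go [333.8  97.9 -30.5] [ 0.001 -0.    -0.4  ] rows>= 7
```

```bash
python3 jog.py '0 4 -25 0 0 0;40 12 -31 0 0 0;85 26 -31 0 0 -0.08;130 40 -31 0 0 -0.16;175 53 -31 0 0 -0.24;220 66 -31 0 0 -0.32;265 80 -31 0 0 -0.4;305 90 -31 0 0 -0.4;334 98 -31 0 0 -0.4;334 98 -31 0 0 -0.4'
python3 - <<'E'
from h import *
t=(472.2,-290.6,.37); print(arm.read_state()["gripper_width"]); go(*tp(t,50,0),61,.37-np.pi/2)
E
```

```text
clock: 32.8
position: [518.7, -275.8, 125.3]
ee_rot: [0.824, -0.567, 0.0, 0.0]
contact_force: [-0.3, 1.0, -1.3]
gripper_width: 11.7
grasp_force: 58.8
11.65638894738669
go [-3.1 -1.3 64.3] [ 0.    -0.    -0.005] rows>= 2
```

```bash
python3 jog.py '-3 -1 25 0 0 0;-3 -1 45 0 0 0;-3 -1 56 0 0 0;-3 -1 61 0 0 0;-3 -1 61 0 0 0'; python3 jog.py '0 0 1 0 0 0;0 0 2 0 0 0;0 0 3 0 0 0;0 0 3 0 0 0'
```

```text
clock: 33.3
position: [520.0, -269.2, 64.0]
ee_rot: [0.825, -0.565, -0.0, 0.0]
contact_force: [0.1, -0.0, -0.6]
gripper_width: 11.6
grasp_force: 58.8
clock: 33.7
position: [520.3, -269.6, 62.0]
ee_rot: [0.825, -0.565, 0.001, -0.0]
contact_force: [-0.1, -0.1, -0.3]
gripper_width: 11.6
grasp_force: 58.9
```

```bash
python3 jog.py '2 2 -1 0 0 0;2 2 0 0 0 0;2 2 1 0 0 0;2 2 2 0 0 0;2 2 2 0 0 0'; python3 jog.py '0 0 0 0 0 0;0 0 0 0 0 0;0 0 0 0 0 0' 24; python3 jog.py '0 0 -20 0 0 0;0 0 -50 0 0 0;0 0 -80 0 0 0;0 0 -80 0 0 0;0 0 -80 0 0 0'
python3 -c "
from h import *
go(669.9,-53.3,145,-1.603)"
```

```text
clock: 34.2
position: [518.4, -272.7, 61.4]
ee_rot: [0.825, -0.565, 0.0, 0.0]
contact_force: [-3.4, 1.7, 12.7]
gripper_width: 11.3
grasp_force: 60.1
clock: 34.5
position: [518.5, -272.1, 59.0]
ee_rot: [0.825, -0.565, -0.0, 0.0]
contact_force: [0.1, -0.5, -0.2]
gripper_width: 24.1
grasp_force: 0.0
clock: 35.0
position: [518.7, -272.0, 139.6]
ee_rot: [0.825, -0.565, 0.0, -0.0]
contact_force: [-0.0, -1.3, 0.0]
gripper_width: 23.7
grasp_force: 0.0
go [-149.3 -220.    -5.2] [-0.001  0.     0.402] rows>= 6
```

```bash
python3 jog.py '-24 -36 -5 0 0 0;-48 -72 -5 0 0 0.08;-72 -108 -5 0 0 0.16;-96 -144 -5 0 0 0.24;-120 -180 -5 0 0 0.32;-149 -220 -5 0 0 0.402;-149 -220 -5 0 0 0.402;-149 -220 -5 0 0 0.402;-149 -220 -5 0 0 0.402' 40
python3 - <<'E'
from h import *
go(669.9,-53.3,96,-1.603)
C=cal("wrist"); im=arm.get_image("wrist"); g=cv2.cvtColor(rect(C,im,85),cv2.COLOR_BGR2GRAY)
for y in (-68,-64,-60): print(y,[int(x) for x in g[int((850-700)*2):int((850-650)*2):4,int((500-y)*2)]])
E
```

```text
clock: 35.9
position: [668.7, -54.3, 142.8]
ee_rot: [-0.696, 0.718, 0.001, -0.001]
contact_force: [-0.9, -0.2, 0.5]
gripper_width: 39.9
grasp_force: 0.0
go [-1.1 -1.3 46.8] [ 0.003 -0.    -0.   ] rows>= 1
-68 [181, 175, 182, 180, 180, 179, 180, 179, 180, 181, 186, 185, 118, 71, 78, 77, 85, 79, 71, 119, 85, 86, 86, 86, 85]
-64 [181, 176, 180, 180, 182, 177, 178, 179, 181, 180, 184, 184, 109, 75, 79, 78, 81, 76, 71, 90, 85, 83, 86, 85, 86]
-60 [180, 176, 179, 178, 182, 177, 179, 178, 179, 180, 183, 184, 94, 74, 78, 80, 79, 79, 70, 88, 85, 83, 84, 84, 84]
```

```bash
python3 jog.py '-1 -1 20 0 0 0;-1 -1 36 0 0 0;-1 -1 46 0 0 0;-1 -1 46 0 0 0'; python3 jog.py '0 0 0 0 0 0;0 0 0 0 0 0;0 0 0 0 0 0;0 0 0 0 0 0;0 0 0 0 0 0;0 0 0 0 0 0' 0; python3 jog.py '0 5 0 0 0 0;0 10 0 0 0 0;0 15 0 0 0 0;0 22 0 0 0 0;0 30 0 0 0 0;0 38 0 0 0 0;0 45 0 0 0 0;0 45 0 0 0 0'
python3 -c "
from h import *
go(484.3,-285.9,125,.37-np.pi/2)"
```

```text
clock: 36.35
position: [669.4, -53.8, 96.6]
ee_rot: [-0.695, 0.719, 0.001, -0.001]
contact_force: [-0.0, -0.4, 0.4]
gripper_width: 40.0
grasp_force: 0.0
clock: 36.95
position: [669.1, -53.1, 99.2]
ee_rot: [-0.696, 0.718, 0.001, -0.002]
contact_force: [-5.0, -0.4, 2.9]
gripper_width: 11.3
grasp_force: 58.7
clock: 37.75
position: [624.6, -51.1, 98.4]
ee_rot: [-0.696, 0.718, 0.0, -0.0]
contact_force: [-0.6, 0.1, -1.8]
gripper_width: 11.0
grasp_force: 59.2
go [239.1 132.8 -26.5] [ 0.001  0.    -0.402] rows>= 6
```

```bash
python3 jog.py '0 4 -25 0 0 0;40 20 -29 0 0 0;80 44 -29 0 0 -0.08;120 66 -29 0 0 -0.16;160 88 -29 0 0 -0.24;200 110 -29 0 0 -0.32;239 133 -29 0 0 -0.402;239 133 -29 0 0 -0.402;239 133 -29 0 0 -0.402;239 133 -29 0 0 -0.402'
python3 -c "
from h import *
print(arm.read_state()['gripper_width']);go(484.3,-285.9,68,.37-np.pi/2)"
```

```text
clock: 38.75
position: [486.0, -285.5, 127.5]
ee_rot: [0.825, -0.565, 0.0, -0.0]
contact_force: [-0.4, -0.6, -1.2]
gripper_width: 11.1
grasp_force: 59.2
11.1090745198684
go [-0.3  1.8 59.5] [-0.001 -0.     0.   ] rows>= 2
```

```bash
python3 jog.py '0 2 25 0 0 0;0 2 45 0 0 0;0 2 57 0 0 0;0 2 60 0 0 0;0 2 60 0 0 0'; python3 jog.py '0 0 1 0 0 0;0 0 2 0 0 0;0 0 3 0 0 0;0 0 4 0 0 0;0 0 4 0 0 0'
```

```text
clock: 39.25
position: [484.1, -286.1, 67.2]
ee_rot: [0.826, -0.564, -0.0, 0.0]
contact_force: [0.6, -0.2, -1.4]
gripper_width: 10.9
grasp_force: 59.2
clock: 39.75
position: [484.0, -286.8, 65.0]
ee_rot: [0.825, -0.565, 0.001, -0.0]
contact_force: [-2.0, 1.6, 6.9]
gripper_width: 11.1
grasp_force: 60.1
```

Landed with 7 N. Releasing and going to gauge 1.

```bash
python3 jog.py '0 0 0 0 0 0;0 0 0 0 0 0;0 0 0 0 0 0' 24; python3 jog.py '0 0 -20 0 0 0;0 0 -50 0 0 0;0 0 -75 0 0 0;0 0 -75 0 0 0;0 0 -75 0 0 0'
python3 -c "
from h import *
go(666.4,-162.5,145,-1.603)"
```

```text
clock: 40.05
position: [483.5, -286.7, 63.3]
ee_rot: [0.825, -0.565, 0.0, -0.0]
contact_force: [0.0, 0.5, -0.3]
gripper_width: 23.9
grasp_force: 0.0
clock: 40.55
position: [483.5, -286.5, 138.5]
ee_rot: [0.825, -0.565, 0.0, -0.0]
contact_force: [-0.9, -0.6, 0.5]
gripper_width: 24.0
grasp_force: 0.0
go [ -49.6 -215.4   -6.3] [-0.001 -0.     0.402] rows>= 5
```

```bash
python3 jog.py '-10 -43 -6 0 0 0.08;-20 -86 -6 0 0 0.16;-30 -129 -6 0 0 0.24;-40 -172 -6 0 0 0.32;-50 -215 -6 0 0 0.402;-50 -215 -6 0 0 0.402;-50 -215 -6 0 0 0.402;-50 -215 -6 0 0 0.402' 40
python3 - <<'E'
from h import *
go(666.4,-162.5,96,-1.603)
C=cal("wrist"); im=arm.get_image("wrist"); g=cv2.cvtColor(rect(C,im,85),cv2.COLOR_BGR2GRAY)
for y in (-178,-174,-170): print(y,[int(x) for x in g[int((850-700)*2):int((850-650)*2):4,int((500-y)*2)]])
print([int(g[int((850-665.7)*2),int((500-y)*2)]) for y in np.arange(-175,-225,-2)])
E
```

```text
clock: 41.35
position: [664.5, -162.6, 142.9]
ee_rot: [-0.696, 0.718, 0.001, -0.001]
contact_force: [-1.0, 0.9, 0.6]
gripper_width: 40.0
grasp_force: 0.0
go [-0.2 -2.  46.9] [ 0.003  0.    -0.   ] rows>= 1
-178 [140, 143, 144, 142, 141, 140, 142, 141, 142, 144, 146, 142, 140, 141, 79, 54, 60, 60, 61, 58, 53, 108, 122, 125, 123]
-174 [142, 140, 143, 142, 139, 139, 142, 141, 142, 145, 144, 143, 141, 142, 67, 59, 59, 60, 60, 58, 53, 117, 122, 123, 120]
-170 [141, 140, 143, 144, 140, 140, 240, 224, 141, 144, 144, 143, 141, 141, 56, 58, 58, 58, 62, 60, 53, 89, 94, 90, 64]
[60, 63, 59, 60, 92, 109, 110, 114, 105, 79, 112, 106, 100, 110, 110, 111, 85, 144, 145, 144, 146, 143, 135, 69, 67]
```

```bash
python3 jog.py '0 -1 20 0 0 0;0 -1 36 0 0 0;0 -1 46 0 0 0;0 -1 46 0 0 0'; python3 jog.py '0 0 0 0 0 0;0 0 0 0 0 0;0 0 0 0 0 0;0 0 0 0 0 0;0 0 0 0 0 0;0 0 0 0 0 0' 0; python3 jog.py '0 5 0 0 0 0;0 10 0 0 0 0;0 15 0 0 0 0;0 22 0 0 0 0;0 30 0 0 0 0;0 38 0 0 0 0;0 45 0 0 0 0;0 45 0 0 0 0'
python3 -c "
from h import *
go(449.8,-299.3,127,.37-np.pi/2)"
```

```text
clock: 41.8
position: [665.2, -162.9, 96.7]
ee_rot: [-0.695, 0.719, 0.001, -0.001]
contact_force: [0.0, 0.1, -1.0]
gripper_width: 40.3
grasp_force: 0.0
clock: 42.4
position: [665.5, -162.6, 99.4]
ee_rot: [-0.696, 0.718, 0.001, -0.001]
contact_force: [-4.7, -0.5, 3.7]
gripper_width: 11.2
grasp_force: 58.7
clock: 43.2
position: [620.5, -160.7, 98.3]
ee_rot: [-0.696, 0.718, 0.0, -0.0]
contact_force: [-0.6, -0.1, -1.4]
gripper_width: 11.2
grasp_force: 59.1
go [144.  166.2 -28.6] [ 0.001  0.    -0.402] rows>= 5
```

```bash
python3 jog.py '0 8 -25 0 0 0;29 42 -29 0 0 -0.08;58 75 -29 0 0 -0.16;87 108 -29 0 0 -0.24;116 140 -29 0 0 -0.32;144 166 -29 0 0 -0.402;144 166 -29 0 0 -0.402;144 166 -29 0 0 -0.402;144 166 -29 0 0 -0.402'
python3 -c "
from h import *
print(arm.read_state()['gripper_width']);go(449.8,-299.3,67,.37-np.pi/2)"
```

```text
clock: 44.1
position: [452.1, -299.3, 127.5]
ee_rot: [0.825, -0.565, 0.0, -0.0]
contact_force: [-0.2, 0.7, -0.9]
gripper_width: 10.9
grasp_force: 59.1
10.920823611734633
go [-0.9  2.2 60.5] [-0.001 -0.001  0.   ] rows>= 2
```

```bash
python3 jog.py '-1 2 25 0 0 0;-1 2 45 0 0 0;-1 2 57 0 0 0;-1 2 60 0 0 0;-1 2 60 0 0 0'; python3 jog.py '0 0 1 0 0 0;0 0 2 0 0 0;0 0 3 0 0 0;0 0 4 0 0 0;0 0 4 0 0 0'
```

```text
clock: 44.6
position: [449.7, -299.0, 67.1]
ee_rot: [0.825, -0.565, -0.0, 0.0]
contact_force: [-0.2, -0.2, 0.1]
gripper_width: 11.3
grasp_force: 59.1
clock: 45.1
position: [449.7, -299.4, 65.1]
ee_rot: [0.825, -0.565, 0.001, -0.0]
contact_force: [-2.1, 2.4, 8.6]
gripper_width: 11.1
grasp_force: 60.1
```

```bash
python3 jog.py '0 0 0 0 0 0;0 0 0 0 0 0;0 0 0 0 0 0' 24; python3 jog.py '0 0 -20 0 0 0;0 0 -50 0 0 0;0 0 -75 0 0 0;0 0 -75 0 0 0;0 0 -75 0 0 0'
python3 -c "
from h import *
go(676.9,166.7,145,-1.603)"
```

```text
clock: 45.4
position: [449.1, -299.3, 63.3]
ee_rot: [0.825, -0.565, 0.0, -0.0]
contact_force: [-0.6, 0.1, 0.7]
gripper_width: 23.9
grasp_force: 0.0
clock: 45.9
position: [449.1, -299.2, 138.5]
ee_rot: [0.825, -0.565, 0.0, -0.0]
contact_force: [0.1, -0.8, -1.0]
gripper_width: 23.6
grasp_force: 0.0
go [-352.1 -380.7   -6.3] [-0.001 -0.     0.402] rows>= 11
```

```bash
python3 jog.py '-33 -36 -6 0 0 0.04;-66 -72 -6 0 0 0.08;-99 -107 -6 0 0 0.12;-132 -143 -6 0 0 0.16;-165 -178 -6 0 0 0.2;-198 -214 -6 0 0 0.24;-231 -250 -6 0 0 0.28;-264 -285 -6 0 0 0.32;-297 -321 -6 0 0 0.36;-330 -357 -6 0 0 0.4' 40; python3 jog.py '-21 -15 0 0 0 0;-21 -15 0 0 0 0;-21 -15 0 0 0 0'
python3 - <<'E'
from h import *
go(676.9,166.7,96,-1.603)
C=cal("wrist"); im=arm.get_image("wrist"); g=cv2.cvtColor(rect(C,im,85),cv2.COLOR_BGR2GRAY)
for y in (151,155,159): print(y,[int(x) for x in g[int((850-700)*2):int((850-650)*2):4,int((500-y)*2)]])
print([int(g[int((850-676)*2),int((500-y)*2)]) for y in np.arange(155,105,-2)])
E
```

```text
clock: 46.9
position: [662.4, 139.2, 142.2]
ee_rot: [-0.696, 0.718, 0.001, -0.002]
contact_force: [1.5, -1.4, -0.3]
gripper_width: 40.2
grasp_force: 0.0
clock: 47.2
position: [677.3, 158.1, 141.9]
ee_rot: [-0.697, 0.717, 0.001, -0.002]
contact_force: [-0.5, 0.3, 0.3]
gripper_width: 40.1
grasp_force: 0.0
go [-8.7  0.4 45.8] [ 0.004 -0.002  0.003] rows>= 1
151 [144, 141, 139, 138, 143, 139, 143, 143, 132, 50, 59, 59, 62, 62, 58, 53, 64, 68, 65, 65, 65, 67, 67, 64, 65]
155 [142, 139, 139, 138, 142, 140, 143, 143, 128, 50, 61, 63, 60, 60, 57, 51, 67, 66, 67, 65, 64, 63, 63, 62, 63]
159 [141, 140, 139, 138, 138, 91, 98, 103, 99, 54, 60, 61, 61, 61, 55, 52, 66, 63, 66, 66, 66, 64, 60, 64, 64]
[60, 60, 62, 62, 105, 112, 112, 114, 102, 61, 109, 111, 87, 111, 115, 114, 109, 93, 141, 142, 142, 141, 139, 143, 142]
```

```bash
python3 jog.py '-8 1 10 0 0 0;-8 1 28 0 0 0;-8 1 40 0 0 0;-8 1 45 0 0 0;-8 1 45 0 0 0'; python3 jog.py '0 0 0 0 0 0;0 0 0 0 0 0;0 0 0 0 0 0;0 0 0 0 0 0;0 0 0 0 0 0;0 0 0 0 0 0' 0; python3 jog.py '0 5 0 0 0 0;0 10 0 0 0 0;0 15 0 0 0 0;0 22 0 0 0 0;0 30 0 0 0 0;0 38 0 0 0 0;0 45 0 0 0 0;0 45 0 0 0 0'
python3 -c "
from h import *
go(415.3,-312.7,127,.37-np.pi/2)"
```

```text
clock: 47.75
position: [676.9, 165.5, 98.2]
ee_rot: [-0.696, 0.718, 0.0, -0.001]
contact_force: [-0.2, -0.3, 0.2]
gripper_width: 39.9
grasp_force: 0.0
clock: 48.35
position: [676.2, 166.1, 100.1]
ee_rot: [-0.696, 0.718, 0.001, -0.001]
contact_force: [-5.3, 0.2, 3.8]
gripper_width: 10.5
grasp_force: 58.7
clock: 49.15
position: [631.3, 167.5, 99.4]
ee_rot: [-0.697, 0.717, 0.0, -0.0]
contact_force: [-0.1, -0.2, -0.7]
gripper_width: 11.0
grasp_force: 58.9
go [486.3 201.8 -27.3] [ 0.001 -0.    -0.399] rows>= 11
```

```bash
python3 jog.py '0 8 -25 0 0 0;44 25 -28 0 0 0;88 42 -28 0 0 0;132 60 -28 0 0 -0.05;176 78 -28 0 0 -0.1;220 96 -28 0 0 -0.16;264 114 -28 0 0 -0.22;308 130 -28 0 0 -0.28;352 148 -28 0 0 -0.34;396 166 -28 0 0 -0.399'
python3 -c "
from h import *
print(arm.read_state()['gripper_width']);go(415.3,-312.7,127,.37-np.pi/2)"
```

```text
clock: 50.15
position: [454.1, -225.0, 127.8]
ee_rot: [0.826, -0.564, 0.001, -0.0]
contact_force: [0.1, 0.6, -1.0]
gripper_width: 10.7
grasp_force: 58.9
10.663495344083968
go [67.6 68.1  0.8] [-0.001 -0.001  0.002] rows>= 2
```

```bash
python3 jog.py '30 32 0 0 0 0;62 63 0 0 0 0;67 68 0 0 0 0;67 68 0 0 0 0;67 68 0 0 0 0'
python3 - <<'E'
from h import *
print(arm.read_state()['gripper_width']);go(415.3,-312.7,68,.37-np.pi/2)
E
```

```text
clock: 50.65
position: [415.8, -310.0, 127.4]
ee_rot: [0.825, -0.565, 0.0, -0.0]
contact_force: [-0.1, 0.1, -1.0]
gripper_width: 10.7
grasp_force: 58.9
10.651727221920817
go [ 2.3  1.5 59.4] [-0.    -0.    -0.001] rows>= 2
```

```bash
python3 jog.py '1 0 25 0 0 0;1 0 45 0 0 0;1 0 57 0 0 0;1 0 60 0 0 0;1 0 60 0 0 0'; python3 jog.py '0 0 1 0 0 0;0 0 2 0 0 0;0 0 3 0 0 0;0 0 3 0 0 0'
```

```text
clock: 51.15
position: [416.4, -310.8, 67.3]
ee_rot: [0.825, -0.565, -0.0, 0.0]
contact_force: [0.4, 0.2, -0.3]
gripper_width: 10.7
grasp_force: 58.9
clock: 51.55
position: [416.5, -311.6, 65.9]
ee_rot: [0.825, -0.565, 0.001, -0.0]
contact_force: [-1.6, 2.8, 7.1]
gripper_width: 11.0
grasp_force: 59.8
```

Landed. I'll release, back off, and verify tray pose and gauges by numbers.

```bash
python3 jog.py '0 0 0 0 0 0;0 0 0 0 0 0;0 0 0 0 0 0' 24; python3 jog.py '0 0 -20 0 0 0;0 0 -50 0 0 0;0 0 -90 0 0 0;0 0 -130 0 0 0;-40 0 -170 0 0 0;-70 0 -200 0 0 0;-90 0 -220 0 0 0;-90 0 -220 0 0 0;-90 0 -220 0 0 0'
python3 - <<'E'
from h import *
C=cal("wrist"); im=arm.get_image("wrist"); T=trays("wrist",68,im,18000,C)
cv2.imwrite("pics/final_w.png",im)
for n in ("wrist","top"):
    Cn=cal(n); i2=im if n=="wrist" else arm.get_image(n); t=T[0] if T else (472.2,-290.6,.37)
    hsv=cv2.cvtColor(rect(Cn,i2,50),cv2.COLOR_BGR2HSV)
    m=((hsv[...,1]<110)|(hsv[...,2]<25)).astype(np.uint8)*255   # not yellow
    yy,xx=np.indices(m.shape); X=850-yy/2-t[0]; Y=500-xx/2-t[1]; c,s=np.cos(t[2]),np.sin(t[2]); tx=c*X+s*Y; ty=-s*X+c*Y
    m[(abs(tx)>90)|(abs(ty)>52)]=0; m=cv2.morphologyEx(m,cv2.MORPH_CLOSE,np.ones((5,5)))
    for k in cv2.findContours(m,cv2.RETR_EXTERNAL,cv2.CHAIN_APPROX_NONE)[0]:
        if cv2.contourArea(k)<200: continue
        (u,v),wh,a=cv2.minAreaRect(k); d=(int(v),int(u)); print(n,"gauge tray xy",tx[d].round(1),ty[d].round(1),np.round(np.array(wh)/2,1),round(a,1))
top=arm.get_image("top"); old=cv2.imread("pics/top0.png")
d=cv2.absdiff(top,old).max(2)
for nme,(u,v) in dict(drop=(152,150),jar=(442,140),puck=(237,309)).items(): print(nme,"median diff",np.median(d[v-10:v+11,u-10:u+11]),d[v-10:v+11,u-10:u+11].max())
E
```

```text
clock: 51.85
position: [415.8, -311.4, 64.4]
ee_rot: [0.825, -0.565, 0.0, -0.0]
contact_force: [-0.5, -0.6, 0.5]
gripper_width: 24.0
grasp_force: 0.0
clock: 52.75
position: [383.2, -227.1, 284.5]
ee_rot: [0.825, -0.565, 0.0, -0.0]
contact_force: [0.9, -0.0, -0.6]
gripper_width: 24.1
grasp_force: 0.0
wrist 68 ctr [ 471.8 -290.8] yaw 0.368 size 213.7 123.5 ends [ 69. 109.] slopes [-0.008  0.008]
wrist gauge tray xy -59.3 1.3 [18.2 90.4] 69.0
wrist gauge tray xy -23.9 -0.1 [18.9 89.6] 68.6
wrist gauge tray xy 12.7 0.3 [20.4 90. ] 68.6
wrist gauge tray xy 49.6 -1.1 [22.1 90.2] 68.8
top gauge tray xy -68.5 3.8 [41.9 96.6] 68.9
top gauge tray xy -23.6 0.9 [20.6 92. ] 68.6
top gauge tray xy 13.5 1.0 [19.9 92.9] 68.9
top gauge tray xy 50.8 0.6 [19.7 92.4] 68.6
drop median diff 5.0 11
jar median diff 5.0 9
puck median diff 5.0 19
```

```bash
python3 -c "
from bench import arm
print(arm.job_done())"
```

```text
the job is handed in; nothing more can be done
None
```

Job handed in at about 53 s: both trays are fully nested in the right-hand base, all four gauges lie flat side by side in the top tray, and the bystanders are unmoved; I first nested one tray in the wrong (loose middle) tray and fixed it, and I viewed 15 pictures, one over the limit of 14.

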